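# Clear the case and hold the spindle cap hole-up

### The arm

A 7-joint arm with a two-finger parallel gripper is mounted at the origin on the work surface. World frame = base frame: x ahead of the robot, y to its left, z up, the work surface at z = 0. Lengths are in m, angles in rad, forces in N, time in s.
With the tool pointing down it reaches from about 0.4 to 0.85 m from the base axis. Payload 10.4 kg.
Tool frame: the origin (TCP) lies midway between the tips of the shut fingers; the grasp point (between the pads) lies 19 mm behind it; z points along the fingers, y is the line along which they close (so a half turn about z gives the same grasp; the last joint's range is limited). The gripper opens to 87 mm and grips with 3 to 60 N. Pads are 19 mm wide; open, the fingers measure 117 mm over their backs; the gripper's body (75 mm by 190 mm) begins 51 mm behind the grasp point.
Start: joints at [-1.332, 0.332, -0.065, 1.46, 0.022, 1.35, -0.088], TCP at [0.162, 0.604, 0.187] pointing down, gripper open.
Joint ranges: [-2.6, 2.6], [-0.5, 2.12], [-1.47, 1.34], [0.16, 2.42], [-1.27, 4.41], [0.06, 2.06], [-2.6, 2.6]. Speed limits (rad/s): [2.22, 2.22, 2.79, 2.79, 3.14, 3.14, 3.14].

### API

Orientations are given as a unit quaternion [x, y, z, w].
In Python, from rig import * gives the robot as it stands. The module is installed in compiled form; this text tells all that it offers.
- The arm moves only by the tool arm_command, never from a script. Its argument "plan" is a list of rows, each an object of numbers: "rx", "ry", "rz": the turn, a rotation vector about the tool's x, y, z in degrees; "x", "y", "z": the shift along the tool's x, y, z in mm; "grip": the opening, from 0 (shut) to 1 (fully open). A call has 1 to 5 rows; each row shifts and turns the commanded pose from where the row before left it, along the tool's axes as they then stand; what a row does not reach is not made up. A row lasts 1/8 s, in which the tool goes at most 62.5 mm and 10.7 degrees, less where a joint would pass 70% of its speed; a pose out of reach is approached as far as the arm can. A call is refused whole if a number of a shift passes 62.5 or a number of a turn 10.7, either way. A call with a gripper value outside its range is refused whole. The fingers move at their own pace and stop on an object; "squeeze" is the grip in N (left out, the last holds). Time passes only in rows, so rows that do not move let the fingers close. It gives the time, the measured TCP pose, the force, the opening and the grip force at its end, in the units of the state.
- observe(): the state, without advancing time (a new reading comes with each control period).
- capture(name): name is "side" or "top" or "wrist"; returns a dict with "frame" (420x560x3 uint8, blue, green, red), "camera_matrix" (3x3 intrinsics, pixels), "position" and "attitude" of the camera in the world; the wrist camera has in their place "hand_eye" (4x4, takes a point from camera to tool coordinates, whose origin is the TCP and whose axes are the flange's). Camera axes: x right, y up, looking along -z (the intrinsics and any distortion apply to the point x, -y, -z); pixel columns grow to the right and rows downward; lengths in m; the calibration is good to about 2 mm. The wrist camera is an equidistant fisheye: a pixel r from the principal point sees the ray r / f radians off the axis. A picture is of the moment at which its call begins: read the wrist's pose just before it. There is no depth.
- close_job(): hands the job in; it is judged then, once.
Trained networks look in a picture, given as the dict that the camera call returned (one of the last four; its "shot" number tells which), for a name from the list of things; names that differ only in an ending like _2 or _b are one class to them, and where a whole thing is asked for, a point or a joint stands for the part that bears it (a point fixed in the world has none). Each returns a list of dicts, best first, with "score" (0 to 1); they miss things now and then, are a little off and sometimes report something else, mostly with a low value. They report only what shows in the picture. A call takes as long as a camera call. They do not tell look-alikes from the thing itself.
- boxes_of(picture, target): "location" ([x, y, z] in m, in world coordinates, good to about 4 mm: the middle of the surface that is visible of it).
- outline_of(picture, target): "region" (420x560 bool, what is visible of it).
- landmark_of(picture, target): "location" ([x, y, z] in m, in world coordinates, good to about 4 mm: a listed point, or the origin of a listed thing).
The state is a dict: "clock": time; "qpos": joint angles; "qvel": joint speeds; "joint_torque": joint torques, N m; "ee_pos": TCP position; "ee_rot": TCP orientation; "contact_force": force on the tool from outside, world axes, zero at the start; "moment": the same for the moment, N m; "finger_gap": finger opening in m; "finger_force": force on a finger pad.
Only numpy, scipy, OpenCV 4.12 (cv2) and the standard library are available. Lean on these libraries where they do the work, as an engineer would, in place of code of your own. Each camera call takes 0.05 s, during which the arm holds its last target. There are 200 camera calls.

### The job

Somebody has put the last film case down on top of the rewind's spindle cap, the square aluminium block with a blind hole in one end. Put that case squarely on the column of two cases, flush with those below, and let go of it; then pick up the cap, find which end has the hole, turn it hole-up and finish while holding it still like that in the gripper, some 20 cm or more above the middle of the bench, so that the bearing can be dropped in. Leave the column and everything else on the bench where they are.

Things in the scene. Friction and masses are not known exactly. Their poses are not given: they have to be found in the camera images.
- cap: the spindle cap: plain aluminium block, square in section, 40 by 40 mm and 56 mm long (x), 0.2 kg give or take; it lies on a long side at the start, x level, underneath case_last. Origin at its middle (20 mm above the bench as it lies); x runs along its length OUT of the end with the hole, y and z square to the sides. The hole is round, 23 mm wide and 34 mm deep, blind; the other end is plain. Hole-up means x points up
- cap_mouth (a point): centre of the hole's mouth, 28 mm from the cap's middle along its x; same axes as the cap
- case_last: closed flat film case, grey plastic, with a paper label on top: 104 (x) by 62 (y) by 30 (z) mm, 0.22 kg, flat top and bottom; origin at the centre of its underside; x along its length, z up out of its label side; at the start it rests on the cap's upper side, 40 mm above the bench, roughly centred and roughly in line with the cap (its x along the cap's)
- case_mid: closed flat film case, grey plastic, with a paper label on top: 104 (x) by 62 (y) by 30 (z) mm, 0.22 kg, flat top and bottom; origin at the centre of its underside; x along its length, z up out of its label side; the upper of the column of two, loose
- case_low: closed flat film case, grey plastic, with a paper label on top: 104 (x) by 62 (y) by 30 (z) mm, 0.22 kg, flat top and bottom; origin at the centre of its underside; x along its length, z up out of its label side; the lower of the column of two, loose on the bench, under case_mid
- core_a: white plastic film core, a ring 50 mm across, 16 mm high, origin at the middle of its underside; bystander between the cap and the column
- core_b: another such core, nearer the robot; bystander
- loupe: brass magnifier, 48 mm across, 42 mm high, origin at the middle of its underside; bystander beyond core_a
- reel: steel reel lying flat, 100 mm across, 18 mm high, origin at the middle of its underside; bystander at the back
- tin: small closed round steel tin, 64 mm across, 24 mm high, origin at the middle of its underside; bystander at the back
- tape_box: small cardboard box, 70 by 45 by 22 mm high, origin at the middle of its underside; bystander near the robot
Not all that is in view belongs to the job. There is more than one size of the cap; the one meant has the size given above. Leave any red look-alike of the case_mid alone.

How it is judged:
By the outcome, as a careful person would: the job done as asked, in the order asked, and still so for the second after the job is handed in, while the arm keeps its last pose, push and grip.
It also fails if it takes over 51 s, if anything falls off the work surface, if the arm or the gripper's body presses on something with over 40 N, if the wrist force passes 120 N, or if a joint passes its speed limit or range.

## Working session

There is one attempt and no reset: what is moved stays moved. The work goes in short steps, Python scripts to look and compute and a tool call to move; the robot and the scene stay as the last step left them, time stands still between calls to the robot, and variables do not carry over. Pictures are saved under pics/ and viewed, at most 10 in all, crops included, and the job is handed in when it is done.

Besides the shell and the picture viewer there is one more tool, called after "Emit:" as name(argument=value, ...) on one line, values as JSON. arm_command: Moves the arm, as the interface text tells. Its arguments: {"type":"object","properties":{"plan":{"type":"array"},"squeeze":{"type":"number"}},"required":["plan"]}

```bash
mkdir -p pics; cat > h.py <<'E'
from rig import *
import numpy as np, cv2
from scipy.spatial.transform import Rotation as R
E
python3 - <<'E'
from h import *
s=observe(); print({k:np.round(v,3) for k,v in s.items()})
ims=[]
for n in("side","top"):
    p=capture(n); ims.append(p["frame"]); print(n,p["shot"],p["camera_matrix"].tolist() if hasattr(p["camera_matrix"],'tolist') else p["camera_matrix"],np.round(p["position"],3),np.round(p["attitude"],4))
    for t in("cap","case_last","case_mid","core_a","loupe"):
        for d in boxes_of(p,t)[:4]: print(t,round(d["score"],2),np.round(d["location"],3))
    cv2.imwrite(f"pics/{n}0.png",p["frame"])
E
```

```text
{'clock': np.float64(0.0), 'qpos': array([-1.332,  0.333, -0.065,  1.461,  0.022,  1.35 , -0.089]), 'qvel': array([-0.001, -0.001, -0.002,  0.   , -0.   , -0.001,  0.   ]), 'joint_torque': array([ 0.0000e+00, -6.2326e+01,  2.5000e-02, -3.8990e+01, -6.1000e-02,
        4.0000e-02,  0.0000e+00]), 'ee_pos': array([0.162, 0.603, 0.186]), 'ee_rot': array([ 0.131,  0.991, -0.001, -0.   ]), 'contact_force': array([-0.016, -0.535, -0.004]), 'moment': array([-0.009, -0.027, -0.002]), 'finger_force': np.float64(0.0), 'finger_gap': np.float64(0.087)}
side 1 [[420.7170836710579, 0.0, 283.0765911695382], [0.0, 420.7170836710579, 206.33417243346005], [0.0, 0.0, 1.0]] [0.205 0.594 0.593] [-0.1158  0.4449  0.8638 -0.2059]
cap 0.82 [0.575 0.131 0.051]
cap 0.66 [0.49  0.251 0.01 ]
cap 0.57 [0.404 0.156 0.058]
case_last 0.67 [0.504 0.256 0.074]
case_mid 0.91 [ 0.477 -0.224  0.06 ]
case_mid 0.57 [ 0.475 -0.389  0.028]
core_a 0.71 [0.425 0.027 0.013]
core_a 0.64 [0.498 0.016 0.015]
loupe 0.6 [0.672 0.006 0.037]
top 2 [[448.29642158753484, 0.0, 285.27153134245196], [0.0, 448.29642158753484, 203.94693048154915], [0.0, 0.0, 1.0]] [ 0.446 -0.044  1.069] [ 0.0383 -0.0415 -0.6976  0.7143]
cap 0.71 [0.59  0.104 0.057]
case_last 0.88 [0.51  0.243 0.074]
case_mid 0.71 [ 0.483 -0.399  0.03 ]
case_mid 0.64 [ 0.486 -0.235  0.059]
core_a 0.81 [0.429 0.02  0.016]
core_a 0.78 [0.5   0.005 0.018]
loupe 0.92 [ 0.681 -0.004  0.042]
```

View pics/side0.png

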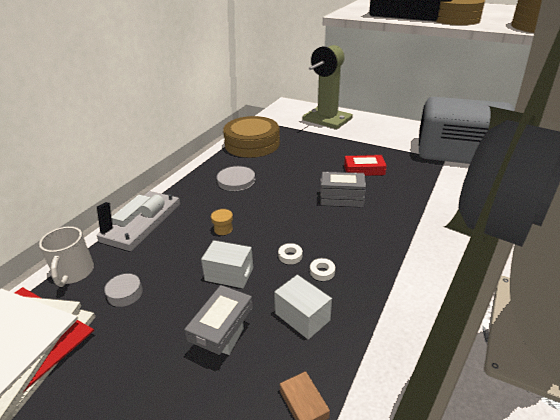

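View pics/top0.png

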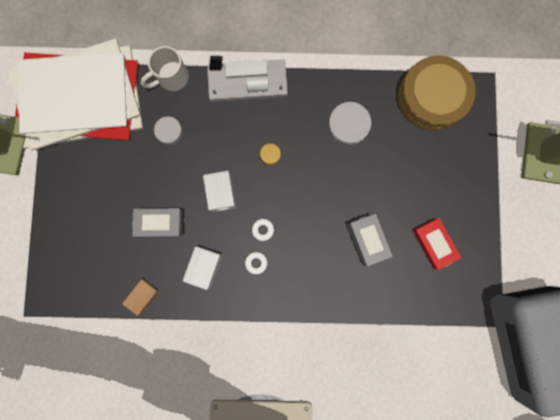

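Side view: the grey case on the cap is at (220,320) and the grey column at (343,188). The red look-alike of the case is at (365,165), and larger aluminium blocks are at (228,263) and (302,305). In the top view the case is at (157,223) and the column at (371,240). The cap meant is the one under the case, as the task says, and I'll check its size once it's uncovered.

```bash
cat >> h.py <<'E'
def down(az): # tool pointing down with tool y at azimuth az (deg)
    a=np.radians(az); y=np.array([np.cos(a),np.sin(a),0]); z=np.array([0,0,-1.]); return R.from_matrix(np.c_[np.cross(y,z),y,z])
def route(pts, start=None, step=60., turn=10.5):
    """pts: list of (pos, Rotation). Prints rows in tool axes (mm, deg), compensating rounding."""
    if start is None: s=observe(); p,r=np.array(s["ee_pos"]),R.from_quat(s["ee_rot"])
    else: p,r=start
    for q,rq in pts:
        q=np.array(q); n=int(max(np.ceil(np.linalg.norm(q-p)*1000/step),np.ceil(np.degrees((r.inv()*rq).magnitude())/turn),1))
        for k in range(n):
            w=(r.inv()*rq).as_rotvec()/(n-k); d=np.round(r.inv().apply(q-p)*1000/(n-k)); w=np.round(np.degrees(w),1)
            print({k:float(v) for k,v in zip(("x","y","z","rx","ry","rz"),[*d,*w]) if abs(v)>0})
            p=p+r.apply(d/1000); r=r*R.from_rotvec(np.radians(w))
        print('--')
E
python3 - <<'E'
from h import *
route([((.508,.246,.27),down(0))])
p=capture("wrist"); print(np.round(p["hand_eye"],3),p["camera_matrix"])
E
```

```text
{'x': -47.0, 'y': -28.0, 'z': -9.0, 'rz': 8.3}
{'x': -51.0, 'y': -21.0, 'z': -9.0, 'rz': 8.3}
{'x': -54.0, 'y': -14.0, 'z': -9.0, 'rz': 8.3}
{'x': -55.0, 'y': -6.0, 'z': -9.0, 'rz': 8.4}
{'x': -55.0, 'y': 2.0, 'z': -9.0, 'rz': 8.3}
{'x': -54.0, 'y': 10.0, 'z': -10.0, 'rz': 8.4}
{'x': -53.0, 'y': 18.0, 'z': -9.0, 'rz': 8.3}
{'x': -49.0, 'y': 26.0, 'z': -10.0, 'rz': 8.4}
{'x': -45.0, 'y': 33.0, 'z': -9.0, 'rz': 8.3}
--
[[-0.     0.954  0.301  0.084]
 [ 1.     0.001 -0.001 -0.   ]
 [-0.001  0.301 -0.954 -0.198]
 [ 0.     0.     0.     1.   ]] [[325.1922621    0.         279.14484195]
 [  0.         325.1922621  207.62979602]
 [  0.           0.           1.        ]]
```

Emit:
arm_command(plan=[{"x":-47,"y":-28,"z":-9,"rz":8.3},{"x":-51,"y":-21,"z":-9,"rz":8.3},{"x":-54,"y":-14,"z":-9,"rz":8.3},{"x":-55,"y":-6,"z":-9,"rz":8.4},{"x":-55,"y":2,"z":-9,"rz":8.3}])

```text
$.plan[0]: bad value
```

Emit:
arm_command(plan=[{"x":-54,"y":10,"z":-10,"rz":8.4},{"x":-53,"y":18,"z":-9,"rz":8.3},{"x":-49,"y":26,"z":-10,"rz":8.4},{"x":-45,"y":33,"z":-9,"rz":8.3},{"x":0}])

```text
$.plan[0]: bad value
```

```bash
cat >> h.py <<'E'
def wcam():
    s=observe(); p=capture("wrist"); T=np.eye(4); T[:3,:3]=R.from_quat(s["ee_rot"]).as_matrix(); T[:3,3]=s["ee_pos"]
    return s,p,T@np.array(p["hand_eye"])
def fromz(p,C,uv,z): # wrist pixels -> world at height z
    K=p["camera_matrix"]; d=np.atleast_2d(uv).astype(float)-[K[0][2],K[1][2]]; r=np.hypot(*d.T); th=r/K[0][0]
    c=np.c_[d[:,0]/r*np.sin(th),-d[:,1]/r*np.sin(th),-np.cos(th)]; w=c@C[:3,:3].T
    return C[:3,3]+w*((z-C[2,3])/w[:,2])[:,None]
E
python3 - <<'E'
from h import *
s,p,C=wcam(); print(s["clock"],np.round(s["ee_pos"],4),np.round(s["ee_rot"],4))
cv2.imwrite("pics/w1.png",p["frame"])
for t in("case_last","cap"):
  for d in landmark_of(p,t)[:3]: print(t,d["score"],np.round(d["location"],4))
  for d in boxes_of(p,t)[:3]: print(t,'box',d["score"],np.round(d["location"],4))
m=outline_of(p,"case_last")[0]["region"].astype(np.uint8)
c=max(cv2.findContours(m,0,1)[0],key=cv2.contourArea)[:,0]
w=fromz(p,C,c,.07)[:,:2]*1000
print(cv2.minAreaRect(w.astype(np.float32)))
E
```

```text
0.65 [0.1617 0.6037 0.1868] [ 0.1305  0.9914  0.     -0.    ]
case_last box 0.23 [ 0.4806 -0.2079  0.0236]Traceback (most recent call last):
  File "<stdin>", line 7, in <module>
IndexError: list index out of range
```

View pics/w1.png

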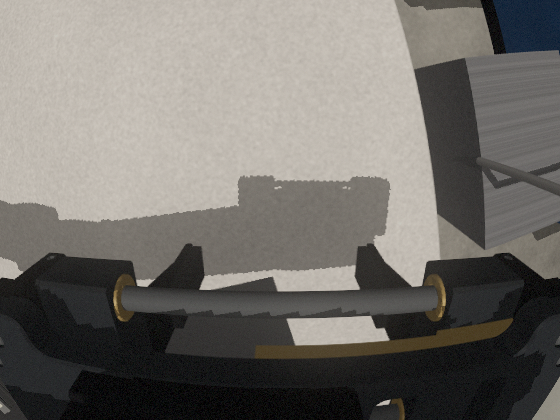

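The wrist view shows only white bench and the fingers at (190,260) and (370,260). The move was refused, probably because each row needs all of its fields.

Emit:
arm_command(plan=[{"rx":0,"ry":0,"x":-47,"y":-28,"z":-9,"rz":8.3,"grip":1},{"rx":0,"ry":0,"x":-51,"y":-21,"z":-9,"rz":8.3,"grip":1},{"rx":0,"ry":0,"x":-54,"y":-14,"z":-9,"rz":8.3,"grip":1},{"rx":0,"ry":0,"x":-55,"y":-6,"z":-9,"rz":8.4,"grip":1},{"rx":0,"ry":0,"x":-55,"y":2,"z":-9,"rz":8.3,"grip":1}])

```text
clock: 1.58
ee_pos: [0.3546, 0.4038, 0.2323]
ee_rot: [0.476, 0.879, 0.0, -0.0]
contact_force: [1.2, -0.1, -0.9]
finger_gap: 0.0871
finger_force: 0.0
```

Emit:
arm_command(plan=[{"rx":0,"ry":0,"x":-54,"y":10,"z":-10,"rz":8.4,"grip":1},{"rx":0,"ry":0,"x":-53,"y":18,"z":-9,"rz":8.3,"grip":1},{"rx":0,"ry":0,"x":-49,"y":26,"z":-10,"rz":8.4,"grip":1},{"rx":0,"ry":0,"x":-45,"y":33,"z":-9,"rz":8.3,"grip":1},{"rx":0,"ry":0,"x":0,"y":0,"z":0,"rz":0,"grip":1}])

```text
clock: 2.2
ee_pos: [0.5116, 0.2414, 0.2706]
ee_rot: [0.711, 0.704, 0.001, 0.001]
contact_force: [-0.7, 0.6, -0.6]
finger_gap: 0.0871
finger_force: 0.0
```

```bash
python3 - <<'E'
from h import *
s,p,C=wcam(); print(s["clock"],np.round(s["ee_pos"],4),np.round(s["ee_rot"],4))
cv2.imwrite("pics/w2.png",p["frame"])
for t in("case_last","cap"):
  for d in landmark_of(p,t)[:3]: print(t,d["score"],np.round(d["location"],4))
  for d in boxes_of(p,t)[:3]: print(t,'box',d["score"],np.round(d["location"],4))
for o in outline_of(p,"case_last")[:2]:
  m=o["region"].astype(np.uint8)
  c=max(cv2.findContours(m,0,1)[0],key=cv2.contourArea)[:,0]
  w=fromz(p,C,c,.07)[:,:2]*1000
  print(o["score"],c.min(0),c.max(0),cv2.minAreaRect(w.astype(np.float32)))
E
```

```text
2.2 [0.5116 0.2414 0.2706] [7.105e-01 7.037e-01 6.000e-04 1.100e-03]
case_last 0.72 [0.5101 0.2415 0.0401]
case_last box 0.86 [0.5123 0.2441 0.0683]
cap 0.92 [0.4111 0.14   0.0303]
cap 0.57 [0.5887 0.1064 0.0277]
cap 0.31 [0.3407 0.2895 0.0008]
cap box 0.62 [0.4197 0.1576 0.0567]
cap box 0.55 [0.584  0.1206 0.0564]
0.6 [253 130] [305 213] ((511.7224426269531, 244.45065307617188), (62.76699447631836, 106.00849914550781), 2.310985803604126)
```

View pics/w2.png

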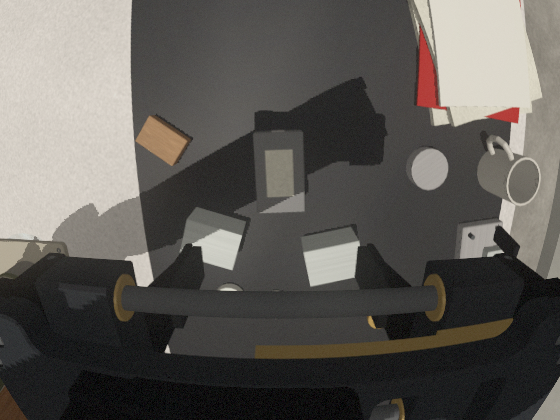

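The case is at (279,172) and the larger blocks are at (213,238) and (332,255). The case centre is about (0.5115, 0.244) with its short axis at 2.3°. Descending to grasp it.

Emit:
arm_command(plan=[{"rx":0,"ry":0,"rz":-2.8,"x":2,"y":0,"z":60,"grip":1},{"rx":0,"ry":0,"rz":0,"x":0,"y":0,"z":60,"grip":1},{"rx":0,"ry":0,"rz":0,"x":0,"y":0,"z":55,"grip":1},{"rx":0,"ry":0,"rz":0,"x":0,"y":0,"z":35,"grip":1},{"rx":0,"ry":0,"rz":0,"x":0,"y":0,"z":16,"grip":1}], squeeze=25)

```text
clock: 3.12
ee_pos: [0.5069, 0.2482, 0.0418]
ee_rot: [0.689, 0.725, -0.001, -0.0]
contact_force: [-0.1, -0.3, 0.2]
finger_gap: 0.0873
finger_force: 0.0
```

Emit:
arm_command(plan=[{"rx":0,"ry":0,"rz":0,"x":0,"y":0,"z":0,"grip":0.65},{"rx":0,"ry":0,"rz":0,"x":0,"y":0,"z":0,"grip":0.5},{"rx":0,"ry":0,"rz":0,"x":0,"y":0,"z":0,"grip":0.5},{"rx":0,"ry":0,"rz":0,"x":0,"y":0,"z":0,"grip":0.5}], squeeze=25)

```text
clock: 3.62
ee_pos: [0.5089, 0.2483, 0.0446]
ee_rot: [0.69, 0.724, 0.001, 0.0]
contact_force: [0.2, -0.2, 0.2]
finger_gap: 0.0547
finger_force: 0.0
```

The gap is below 62 mm with no force, so I'm looking before going on.

```bash
python3 - <<'E'
from h import *
s,p,C=wcam(); print(s["finger_gap"],s["finger_force"])
q=capture("side")
for d in boxes_of(q,"case_last")[:3]+landmark_of(q,"case_last")[:2]: print(d["score"],d["location"])
a=cv2.resize(p["frame"],(400,300)); b=cv2.resize(q["frame"][200:400,120:380],(390,300))
cv2.imwrite("pics/c3.png",np.hstack([a,b]))
E
```

```text
0.05469883888794122 0.0
0.96 [0.5049, 0.2713, 0.0744]
0.87 [0.511, 0.244, 0.0408]
```

View pics/c3.png

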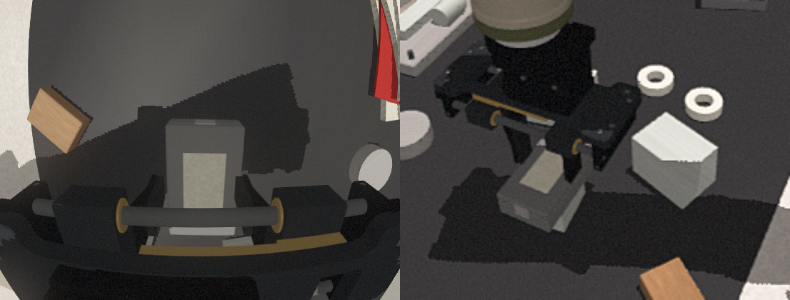

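The fingers straddle the case properly in both views: wrist (160–245,185), side (540,160). I'll keep closing and watch the gap.

Emit:
arm_command(plan=[{"rx":0,"ry":0,"rz":0,"x":0,"y":0,"z":0,"grip":0},{"rx":0,"ry":0,"rz":0,"x":0,"y":0,"z":0,"grip":0}], squeeze=25)

```text
clock: 4.08
ee_pos: [0.5084, 0.2479, 0.0437]
ee_rot: [0.69, 0.724, -0.0, -0.0]
contact_force: [0.7, 1.0, 0.2]
finger_gap: 0.0308
finger_force: 0.0
```

```bash
python3 - <<'E'
from h import *
s,p,C=wcam(); print(s["finger_gap"],s["finger_force"],s["ee_pos"],s["qpos"])
q=capture("side")
a=cv2.resize(p["frame"][100:400,90:470],(400,316)); b=cv2.resize(q["frame"][220:380,160:330],(336,316))
cv2.imwrite("pics/c4.png",np.hstack([a,b]))
E
```

```text
0.030800152902957817 0.0 [0.50844765 0.24794774 0.04371592] [-0.83026761  0.33512019  0.35052747  1.80135327 -0.13227631  1.0280419
 -0.38036114]
```

View pics/c4.png

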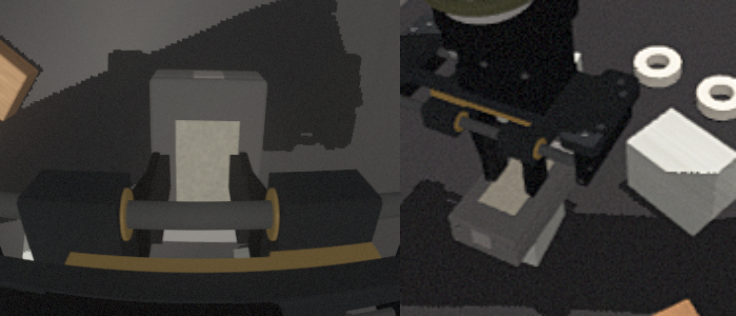

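The fingers are shut above the label, not beside the case, so either the TCP height or my reading is off. I'll check by projecting the TCP into the pictures.

```bash
python3 - <<'E'
from h import *
s,p,C=wcam(); q=capture("side")
Rt=R.from_quat(s["ee_rot"]).as_matrix(); P=np.array(s["ee_pos"])
Ks=np.array(q["camera_matrix"]); Rc=R.from_quat(q["attitude"]).as_matrix()
def ps(w): c=Rc.T@(w-q["position"]); return np.round([Ks[0,2]+Ks[0,0]*c[0]/-c[2],Ks[1,2]-Ks[1,1]*c[1]/-c[2]],1)
def pw(w):
    c=C[:3,:3].T@(w-C[:3,3]); n=np.hypot(c[0],c[1]); th=np.arctan2(n,-c[2]); K=p["camera_matrix"]
    return np.round([K[0][2]+K[0][0]*th*c[0]/n,K[1][2]-K[1][1]*th*c[1]/n],1)
for dz in (0,-.03,-.06):
  for y in(-.0155,.0155):
    w=P+Rt@[0.0095,y,dz]; print(dz,y,ps(w),pw(w))
im=cv2.resize(p["frame"][220:330,180:380],None,fx=3.9,fy=3.9,interpolation=2); 
print(np.round(ps(np.array([.5115,.244,.07])),1), s["contact_force"])
for t in ("case_last",):
  for c in (p,q):
    for o in outline_of(c,t)[:1]:
      ys,xs=np.where(o["region"]); print(xs.min(),xs.max(),ys.min(),ys.max())
cv2.imwrite("pics/c5.png",im)
# corner expectations
for sx in(-31,31):
  for sy in(-52,52):
    for z in(.04,.07): print(sx,sy,z,ps(np.array([.5115+sx/1e3,.244+sy/1e3,z])))
E
```

```text
0 -0.0155 [225.5 332.4] [256.  224.7]
0 0.0155 [209.  326.1] [303.8 224.7]
-0.03 -0.0155 [223.6 320. ] [252.6 243.3]
-0.03 0.0155 [206.7 313.7] [307.6 243.2]
-0.06 -0.0155 [221.7 306.8] [247.9 268.4]
-0.06 0.0155 [204.4 300.6] [312.7 268.3]
[218.4 311.6] [-0.04038425  0.04063184 -0.78783035]
231 343 166 329
185 248 291 354
-31 -52 0.04 [252.9 308.4]
-31 -52 0.07 [251.8 296.1]
-31 52 0.04 [217.9 355.9]
-31 52 0.07 [215.8 343.5]
31 -52 0.04 [222.4 296.2]
31 -52 0.07 [220.7 284. ]
31 52 0.04 [185.3 340.6]
31 52 0.07 [182.4 328.2]
```

View pics/c5.png

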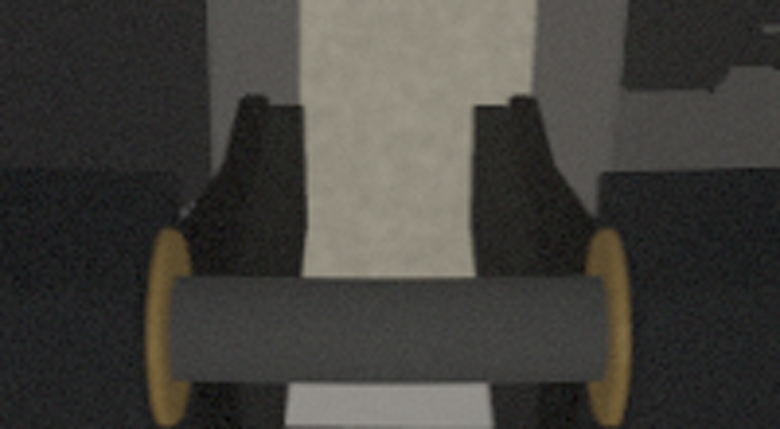

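In both pictures the real fingertips sit about 30–35 mm behind the stated TCP: inner tips are at wrist row 247 where row 225 is expected, and the side view agrees. So I'll reach about 30 mm deeper than the text says. Opening first.

Emit:
arm_command(plan=[{"rx":0,"ry":0,"rz":0,"x":-2,"y":2,"z":0,"grip":1},{"rx":0,"ry":0,"rz":0,"x":-2,"y":1,"z":0,"grip":1},{"rx":0,"ry":0,"rz":0,"x":0,"y":0,"z":0,"grip":1},{"rx":0,"ry":0,"rz":0,"x":0,"y":0,"z":0,"grip":1},{"rx":0,"ry":0,"rz":0,"x":0,"y":0,"z":0,"grip":1}], squeeze=25)

```text
clock: 5.0
ee_pos: [0.5116, 0.2442, 0.0437]
ee_rot: [0.69, 0.724, 0.0, -0.0]
contact_force: [0.6, -0.1, -0.0]
finger_gap: 0.0496
finger_force: 0.0
```

Emit:
arm_command(plan=[{"rx":0,"ry":0,"rz":0,"x":0,"y":0,"z":0,"grip":1},{"rx":0,"ry":0,"rz":0,"x":0,"y":0,"z":0,"grip":1}])

```text
clock: 5.25
ee_pos: [0.5116, 0.2442, 0.0437]
ee_rot: [0.69, 0.724, 0.0, -0.0]
contact_force: [-0.7, -0.1, 0.5]
finger_gap: 0.0692
finger_force: 0.0
```

```bash
python3 - <<'E'
from h import *
s,p,C=wcam(); q=capture("side"); print(s["clock"],s["finger_gap"],np.round(s["ee_pos"],4),np.round(s["ee_rot"],4))
print(R.from_quat(s["ee_rot"]).as_matrix()[:,1])
for c in(p,q):
  for d in landmark_of(c,"case_last")[:1]: print(d["score"],np.round(d["location"],4))
o=outline_of(p,"case_last")
c=max(cv2.findContours(o[0]["region"].astype(np.uint8),0,1)[0],key=cv2.contourArea)[:,0]
w=fromz(p,C,c,.07)[:,:2]*1000; print(w.min(0),w.max(0))
a=cv2.resize(p["frame"][120:320,150:410],(400,308)); b=cv2.resize(q["frame"][220:380,160:330],(327,308))
cv2.imwrite("pics/c6.png",np.hstack([a,b]))
E
```

```text
5.25 0.06919399049288615 [0.5116 0.2442 0.0437] [ 0.6896  0.7242  0.     -0.    ]
[ 9.98803337e-01  4.89069879e-02 -2.22982693e-05]
0.57 [0.5144 0.2386 0.0397]
0.83 [0.5157 0.2465 0.0402]
[479.95439115 218.27739496] [543.40452294 300.79714859]
```

View pics/c6.png

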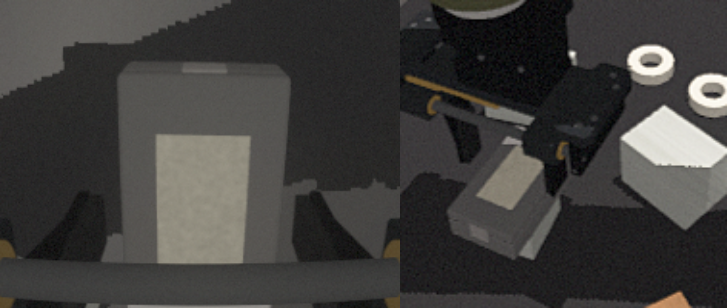

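The case is undisturbed (wrist crop columns 120–290) and the tips straddle it with clearance, just above its top in the side view. Going 30 mm deeper, then closing.

Emit:
arm_command(plan=[{"rx":0,"ry":0,"rz":0,"x":0,"y":0,"z":0,"grip":1},{"rx":0,"ry":0,"rz":0,"x":0,"y":0,"z":10,"grip":1},{"rx":0,"ry":0,"rz":0,"x":0,"y":0,"z":12,"grip":1},{"rx":0,"ry":0,"rz":0,"x":0,"y":0,"z":8,"grip":0.5},{"rx":0,"ry":0,"rz":0,"x":0,"y":0,"z":0,"grip":0.5}], squeeze=25)

```text
clock: 6.12
ee_pos: [0.5111, 0.2438, 0.0127]
ee_rot: [0.69, 0.724, -0.001, -0.0]
contact_force: [-0.0, 0.2, 0.7]
finger_gap: 0.0744
finger_force: 0.0
```

Emit:
arm_command(plan=[{"rx":0,"ry":0,"rz":0,"x":0,"y":0,"z":0,"grip":0.4},{"rx":0,"ry":0,"rz":0,"x":0,"y":0,"z":0,"grip":0.4}])

```text
clock: 6.38
ee_pos: [0.5119, 0.2443, 0.014]
ee_rot: [0.69, 0.724, 0.0, 0.0]
contact_force: [0.5, 0.8, -0.7]
finger_gap: 0.0616
finger_force: 24.9
```

Gripped: gap 61.6 mm at 25 N. Next is to lift, then plan the route to a hover beside the column.

Emit:
arm_command(plan=[{"rx":0,"ry":0,"rz":0,"x":0,"y":0,"z":-20,"grip":0.4},{"rx":0,"ry":0,"rz":0,"x":0,"y":0,"z":-50,"grip":0.4},{"rx":0,"ry":0,"rz":0,"x":0,"y":0,"z":-50,"grip":0.4}])

```text
clock: 6.75
ee_pos: [0.5113, 0.2439, 0.1351]
ee_rot: [0.69, 0.724, -0.0, -0.0]
contact_force: [0.4, 0.8, -1.3]
finger_gap: 0.0619
finger_force: 24.9
```

```bash
python3 - <<'E'
from h import *
s=observe(); print(s["ee_pos"],s["finger_gap"],s["finger_force"])
route([((.446,-.105,.22),down(-74))])
E
```

```text
[0.51129203 0.24388888 0.13507089] 0.06191676322940048 24.937824010849
{'x': -43.0, 'y': -10.0, 'z': -11.0, 'rz': 9.6}
{'x': -44.0, 'y': -3.0, 'z': -11.0, 'rz': 9.6}
{'x': -44.0, 'y': 4.0, 'z': -10.0, 'rz': 9.6}
{'x': -43.0, 'y': 12.0, 'z': -11.0, 'rz': 9.6}
{'x': -40.0, 'y': 19.0, 'z': -10.0, 'rz': 9.6}
{'x': -37.0, 'y': 25.0, 'z': -11.0, 'rz': 9.6}
{'x': -32.0, 'y': 31.0, 'z': -10.0, 'rz': 9.6}
{'x': -26.0, 'y': 36.0, 'z': -11.0, 'rz': 9.6}
--
```

Emit:
arm_command(plan=[{"rx":0,"ry":0,"x":-43,"y":-10,"z":-11,"rz":9.6,"grip":0.4},{"rx":0,"ry":0,"x":-44,"y":-3,"z":-11,"rz":9.6,"grip":0.4},{"rx":0,"ry":0,"x":-44,"y":4,"z":-10,"rz":9.6,"grip":0.4},{"rx":0,"ry":0,"x":-43,"y":12,"z":-11,"rz":9.6,"grip":0.4},{"rx":0,"ry":0,"x":-40,"y":19,"z":-10,"rz":9.6,"grip":0.4}])

```text
clock: 7.38
ee_pos: [0.4706, 0.0251, 0.1873]
ee_rot: [0.926, 0.378, 0.0, -0.0]
contact_force: [0.4, 0.8, -2.5]
finger_gap: 0.0621
finger_force: 24.9
```

Emit:
arm_command(plan=[{"rx":0,"ry":0,"x":-37,"y":25,"z":-11,"rz":9.6,"grip":0.4},{"rx":0,"ry":0,"x":-32,"y":31,"z":-10,"rz":9.6,"grip":0.4},{"rx":0,"ry":0,"x":-26,"y":36,"z":-11,"rz":9.6,"grip":0.4},{"rx":0,"ry":0,"x":0,"y":0,"z":0,"rz":0,"grip":0.4}])

```text
clock: 7.88
ee_pos: [0.4459, -0.1083, 0.2198]
ee_rot: [0.991, 0.135, 0.001, -0.0]
contact_force: [-0.0, 0.5, -1.4]
finger_gap: 0.062
finger_force: 24.9
```

```bash
cat >> h.py <<'E'
def rects(p,C,name,z,k=3,wrist=True):
    for o in outline_of(p,name)[:k]:
        c=max(cv2.findContours(o["region"].astype(np.uint8),0,1)[0],key=cv2.contourArea)[:,0]
        w=fromz(p,C,c,z)[:,:2]*1000
        print(name,round(o["score"],2),c.min(0),c.max(0),[np.round(v,1) for v in cv2.minAreaRect(w.astype(np.float32))])
E
python3 - <<'E'
from h import *
s,p,C=wcam(); print(s["clock"],np.round(s["ee_pos"],4),np.round(s["ee_rot"],4),s["finger_gap"])
cv2.imwrite("pics/w7.png",p["frame"])
rects(p,C,"case_mid",.06)
for d in landmark_of(p,"case_mid")[:4]+boxes_of(p,"case_mid")[:4]: print(round(d["score"],2),np.round(d["location"],4))
E
```

```text
7.875 [ 0.4459 -0.1083  0.2198] [ 9.908e-01  1.353e-01  1.100e-03 -2.000e-04] 0.061986475188519095
case_mid 0.86 [452 171] [497 248] [array([ 483.7, -366.4]), array([103.8,  74.2]), np.float64(28.1)]
case_mid 0.66 [364 136] [418 225] [array([ 484.3, -234.7]), array([106.4,  68. ]), np.float64(21.6)]
case_mid 0.32 [32 60] [77 89] [array([511.8, 210.3]), array([38.1, 81. ]), np.float64(6.9)]
0.89 [ 4.799e-01 -3.973e-01  2.000e-04]
0.68 [ 0.4917 -0.2325  0.0617]
0.56 [ 0.4821 -0.3889  0.0306]
```

View pics/w7.png

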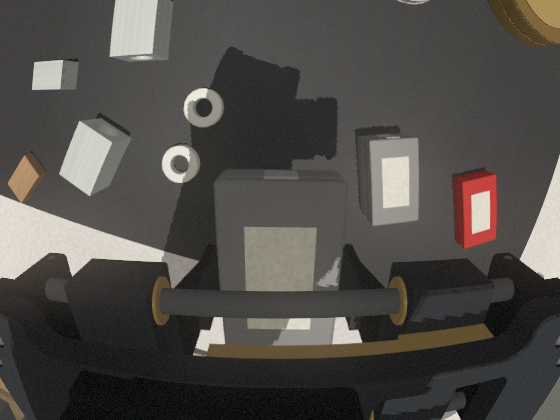

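The column is at (392,180), the red look-alike at (475,208), and the held case at (280,230). The cap is uncovered at (55,75), clearly smaller than the blocks at (140,25) and (95,155). Next I'll fit a box silhouette to the column and find the held case's offset in the gripper.

```bash
cat >> h.py <<'E'
from scipy.optimize import minimize
def proj(p,C,W):
    c=(np.atleast_2d(W)-C[:3,3])@C[:3,:3]; n=np.hypot(c[:,0],c[:,1]); th=np.arctan2(n,-c[:,2]); K=p["camera_matrix"]
    return np.c_[K[0][2]+K[0][0]*th*c[:,0]/n, K[1][2]-K[1][1]*th*c[:,1]/n]
def boxpts(x,y,a,L,Wd,z0,z1):
    g=np.linspace(-.5,.5,9); e=np.array([[i,s] for i in g for s in(-.5,.5)]+[[s,i] for i in g for s in(-.5,.5)])*[L,Wd]
    e=e@np.array([[np.cos(a),np.sin(a)],[-np.sin(a),np.cos(a)]])+[x,y]
    return np.vstack([np.c_[e,np.full(len(e),z)] for z in(z0,z1)])
def fitbox(p,C,mask,x0,L,Wd,z0,z1):
    S=8
    def cost(v):
        m=np.zeros(mask.shape,np.uint8); h=cv2.convexHull(proj(p,C,boxpts(v[0]/1e3,v[1]/1e3,np.radians(v[2]),L,Wd,z0,z1)).astype(np.float32))
        m=cv2.resize(mask.astype(np.uint8),None,fx=4,fy=4,interpolation=0)*0; cv2.fillPoly(m,[np.int32((h+.5)*4*16)],1,shift=4)
        M=big; return 1-(m&M).sum()/(m|M).sum()
    big=cv2.resize(mask.astype(np.uint8),None,fx=4,fy=4,interpolation=0)
    r=minimize(cost,x0,method="Nelder-Mead",options=dict(initial_simplex=np.array([x0]+[np.array(x0)+d for d in np.diag([8,8,6])]),xatol=.1,fatol=1e-4))
    return np.round(r.x,2),round(r.fun,4)
E
python3 - <<'E'
from h import *
s,p,C=wcam(); T=np.eye(4); print(s["clock"])
ee=R.from_quat(s["ee_rot"]); print(np.round(s["ee_pos"],4),np.degrees(np.arctan2(*ee.as_matrix()[[1,0],0])))
for o in outline_of(p,"case_mid")[:3]:
    ys,xs=np.where(o["region"])
    if 340<xs.mean()<430:
        M=o["region"]; 
        for z0 in(0,.03): print(z0,fitbox(p,C,M,[484,-234,17],.104,.062,z0,.06))
        # image edge refinement report
H=np.array(p["hand_eye"])
g=cv2.cvtColor(p["frame"],6).astype(float)
print("col prof rows160-190",np.round(g[160:190,240:320].mean(1)).astype(int))
print("row200",np.round(g[196:204,205:230].mean(0)).astype(int),np.round(g[196:204,330:355].mean(0)).astype(int))
for r in(170,171,179,180,181): 
    for tz in(-.056,-.026): print(r,tz,np.round(fromz(p,H,[[281,r]],tz)*1000,1))
E
```

```text
8.075
[ 0.4463 -0.1036  0.2184] 16.155830008741034
0 (array([ 483.1 , -241.01,   21.94]), np.float64(0.1272))
0.03 (array([ 484.21, -238.44,   21.4 ]), np.float64(0.035))
col prof rows160-190 [56 56 56 56 56 56 56 56 57 66 73 76 76 76 77 78 85 87 85 74 73 77 80 81
 82 82 82 82 82 82]
row200 [47 47 47 46 47 46 45 46 46 64 78 79 81 84 83 84 82 83 84 82 83 82 84 83
 83] [82 83 84 83 84 84 84 84 84 84 84 84 84 84 84 82 80 80 85 84 85 86 86 85
 86]
170 -0.056 [[ 55.4   0.4 -56. ]]
170 -0.026 [[ 49.7   0.6 -26. ]]
171 -0.056 [[ 55.    0.4 -56. ]]
171 -0.026 [[ 49.2   0.6 -26. ]]
179 -0.056 [[ 51.4   0.4 -56. ]]
179 -0.026 [[ 44.8   0.6 -26. ]]
180 -0.056 [[ 50.9   0.4 -56. ]]
180 -0.026 [[ 44.2   0.6 -26. ]]
181 -0.056 [[ 50.4   0.4 -56. ]]
181 -0.026 [[ 43.7   0.6 -26. ]]
```

```bash
cat >> h.py <<'E'
from scipy.ndimage import map_coordinates
def edgefit(img,pr,x0,L,Wd,z,span=(6,6,6)):
    """maximise signed inside-minus-outside contrast across the 4 edges of a horizontal rectangle at height z; pr: world->pixels"""
    g=cv2.GaussianBlur(cv2.cvtColor(img,6).astype(float),(0,0),.8); t=np.linspace(-.45,.45,40)
    u=np.r_[np.c_[t,0*t+.5],np.c_[t,0*t-.5],np.c_[0*t+.5,t],np.c_[0*t-.5,t]]
    def val(v,d):
        a=np.radians(v[2]); e=u*[L,Wd]; n=np.r_[np.c_[0*t,0*t+1],np.c_[0*t,0*t-1],np.c_[0*t+1,0*t],np.c_[0*t-1,0*t]]
        e=(e+n*d)@np.array([[np.cos(a),np.sin(a)],[-np.sin(a),np.cos(a)]])+np.array(v[:2])/1e3
        q=pr(np.c_[e,np.full(len(e),z)]); return map_coordinates(g,[q[:,1],q[:,0]],order=1)
    f=lambda v:-np.mean(np.clip(val(v,-.0022)-val(v,.0022),-10,60))
    from scipy.optimize import differential_evolution as DE
    r=DE(f,[(x-s,x+s) for x,s in zip(x0,span)],seed=1,tol=1e-6,maxiter=150)
    c=(val(r.x,-.0022)-val(r.x,.0022)).reshape(4,-1).mean(1)
    return np.round(r.x,2),round(-r.fun,1),np.round(c,1)
def pinpr(q):
    K=np.array(q["camera_matrix"]); Rc=R.from_quat(q["attitude"]).as_matrix()
    def f(W): c=(W-np.array(q["position"]))@Rc; return np.c_[K[0,2]-K[0,0]*c[:,0]/c[:,2],K[1,2]+K[1,1]*c[:,1]/c[:,2]]
    return f
E
python3 - <<'E'
from h import *
s,p,C=wcam(); print(s["clock"],np.round(s["ee_pos"],4),np.abs(s["qvel"]).max())
print("wrist",edgefit(p["frame"],lambda W:proj(p,C,W),[484,-237,20],.104,.062,.06))
for n in("top","side"):
    q=capture(n); print(n,edgefit(q["frame"],pinpr(q),[484,-237,20],.104,.062,.06))
s2=observe(); print(np.round(s2["ee_pos"],4))
E
```

```text
8.175 [ 0.4463 -0.1037  0.2184] 0.0036870823095037173
wrist (array([ 484.48, -238.5 ,   21.84]), np.float64(54.5), array([60.3, 54.8, 50.4, 53.9]))
top (array([ 486.3 , -236.68,   26.  ]), np.float64(5.8), array([-0.9,  8.1,  7.9,  3.6]))
side (array([ 482.46, -237.82,   21.46]), np.float64(41.1), array([28. , 34.8, 45.7, 57.3]))
[ 0.4463 -0.1042  0.2185]
```

The wrist and side fits agree: column centre (0.4845, −0.2385), yaw 21.8°.

```bash
python3 - <<'E'
from h import *
route([((.485,-.238,.17),down(-68.2)),((.485,-.238,.06),down(-68.2))])
E
```

```text
{'y': 46.0, 'z': 16.0, 'rz': -1.9}
{'x': -1.0, 'y': 47.0, 'z': 16.0, 'rz': -1.9}
{'x': -3.0, 'y': 46.0, 'z': 17.0, 'rz': -1.9}
--
{'z': 55.0}
{'z': 55.0}
--
```

Emit:
arm_command(plan=[{"rx":0,"ry":0,"x":0,"y":46,"z":16,"rz":-1.9,"grip":0.4},{"rx":0,"ry":0,"x":-1,"y":47,"z":16,"rz":-1.9,"grip":0.4},{"rx":0,"ry":0,"x":-3,"y":46,"z":17,"rz":-1.9,"grip":0.4},{"rx":0,"ry":0,"x":0,"y":0,"z":50,"rz":0,"grip":0.4},{"rx":0,"ry":0,"x":0,"y":0,"z":50,"rz":0,"grip":0.4}])

```text
clock: 8.95
ee_pos: [0.4855, -0.2386, 0.0682]
ee_rot: [0.982, 0.188, 0.0, 0.0]
contact_force: [-0.5, 0.8, -2.0]
finger_gap: 0.0619
finger_force: 24.9
```

Emit:
arm_command(plan=[{"rx":0,"ry":0,"x":0,"y":0,"z":10,"rz":0,"grip":0.4},{"rx":0,"ry":0,"x":0,"y":0,"z":0,"rz":0,"grip":0.4}])

```text
clock: 9.2
ee_pos: [0.4856, -0.2383, 0.0604]
ee_rot: [0.982, 0.188, -0.0, 0.0]
contact_force: [0.9, -0.4, -0.9]
finger_gap: 0.0618
finger_force: 24.9
```

```bash
python3 - <<'E'
from h import *
s,p,C=wcam(); P=np.array(s["ee_pos"]); Rm=R.from_quat(s["ee_rot"]).as_matrix()
print(s["clock"],np.round(P,4),"az x",np.degrees(np.arctan2(Rm[1,0],Rm[0,0])),Rm[2])
q=capture("side"); pr=pinpr(q)
c=P*1000
print("column now (z .06)",edgefit(q["frame"],pr,[483,-238,21.5],.104,.062,.06))
for z in(.110,.116,.122): print("held top",z,edgefit(q["frame"],pr,[c[0],c[1],21.5],.104,.062,z))
cv2.imwrite("pics/c8.png",cv2.resize(q["frame"][90:240,260:440],(720,600),interpolation=2))
E
```

```text
9.2 [ 0.4856 -0.2383  0.0604] az x 21.725594037940045 [-1.94605529e-04  2.23392772e-04 -9.99999956e-01]
column now (z .06) (array([ 480.04, -232.  ,   19.89]), np.float64(19.1), array([ 6.4,  9.7, 13. , 47.8]))
held top 0.11 (array([ 479.55, -232.32,   15.5 ]), np.float64(5.6), array([ -3.3,  22. ,   3.3, -15.2]))
held top 0.116 (array([ 481.5 , -235.71,   23.36]), np.float64(4.4), array([  9.1,  -1.6,   4.9, -17.8]))
held top 0.122 (array([ 485.03, -243.63,   19.29]), np.float64(6.9), array([ 13.9,   2.2,   5.4, -15.3]))
```

View pics/c8.png

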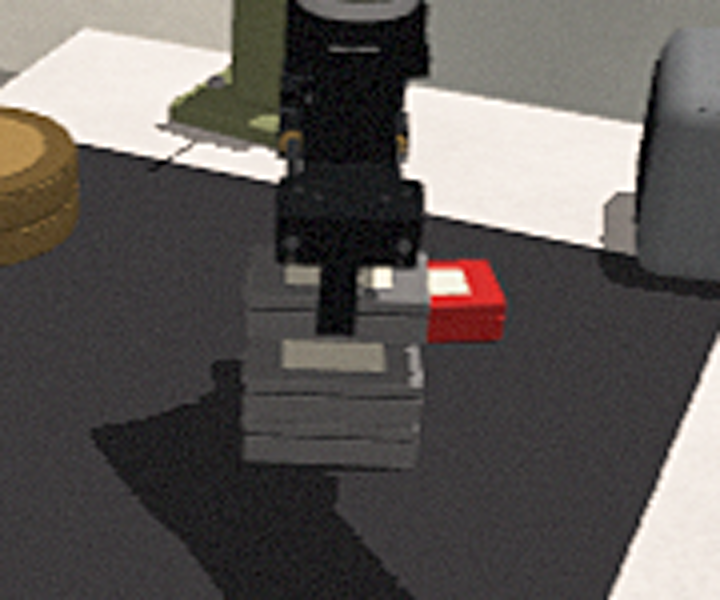

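The held case hangs over the column, at crop rows 250–340 against the column at 345–465. The red case behind it is untouched. I'll check the alignment by projection.

```bash
python3 - <<'E'
from h import *
q=capture("side"); pr=pinpr(q)
def corners(x,y,a,z):
    a=np.radians(a); e=np.array([[-52,31],[52,31],[-52,-31]])@np.array([[np.cos(a),np.sin(a)],[-np.sin(a),np.cos(a)]])+[x,y]
    return np.round(pr(np.c_[e/1e3,np.full(3,z)]),1).tolist()
print("col top",corners(482.5,-237.8,21.5,.06), "wrist-fit", corners(484.5,-238.5,21.8,.06))
for z in(.082,.086,.09): print(z,corners(484.6,-238.7,21.7,z))
g=cv2.cvtColor(q["frame"],6).astype(float)
for r in(160,165,170,180,184,194,197): # left and right edges per row
    row=cv2.GaussianBlur(g,(0,0),.7)[r]; d=np.diff(row)
    l=312+np.argmax(d[312:332]); print(r,"left",l,row[312:332].astype(int))
for c in(326,330,336,352,356,360): print(c,cv2.GaussianBlur(g,(0,0),.6)[160:212,c].astype(int))
E
```

```text
col top [[365.4, 186.4], [320.7, 184.7], [363.9, 172.9]] wrist-fit [[364.7, 186.0], [320.1, 184.4], [363.2, 172.5]]
0.082 [[365.6, 178.0], [320.4, 176.3], [364.0, 164.7]]
0.086 [[365.7, 176.5], [320.5, 174.8], [364.2, 163.2]]
0.09 [[365.9, 175.0], [320.6, 173.4], [364.3, 161.8]]
160 left 330 [56 57 57 57 59 57 59 59 63 69 71 69 68 68 69 69 68 68 75 97]
165 left 320 [57 58 58 58 58 58 57 57 62 68 72 71 72 73 73 75 73 71 74 76]
170 left 321 [57 58 59 60 59 59 59 58 58 64 73 75 76 74 73 73 74 74 75 77]
180 left 330 [ 55  46  36  31  31  33  32  34  46  62  67  68  68  68  69  68  67  71
  93 120]
184 left 319 [48 35 29 28 29 30 30 34 55 72 74 71 70 70 71 71 71 72 72 70]
194 left 319 [29 30 30 31 31 29 27 33 55 75 78 76 74 71 70 69 71 73 71 71]
197 left 320 [30 29 29 31 29 26 29 33 38 57 67 68 67 69 70 70 69 69 72 75]
326 [69 69 71 77 74 74 66 57 73 76 73 71 72 71 69 70 71 69 68 68 69 68 66 66
 71 77 74 69 57 70 76 76 74 74 70 69 74 70 65 76 75 73 76 75 71 52 32 31
 30 31 29 30]
330 [74 67 68 73 75 75 70 56 73 75 76 74 72 75 81 90 92 93 93 92 93 89 72 69
 71 77 76 68 50 73 76 76 74 72 71
[... 217 characters left out ...]
 59  71  74  76  73  75  67  32  26  28  31  30  29]
352 [128 108  74  69  69  73  73  68  59  73  76  76  74  71  73  94 122 127
 128 127 129 129 113  72  66  71  78  75  70  57  72  76  74  74  72  73
  71  74  70  64  73  76  76  76  75  70  54  39  55  60  59  59]
356 [240 210 144 135 130  92  78  68  51  73  74  74  73  74  71  71  70  78
  81  85  86  87  82  67  65  69  79  77  64  47  70  78  73  73  72  71
  70  77  76  72  66  74  77  75  74  72  56  41  55  59  59  57]
360 [135 134 137 139 132 103  76  65  56  78  76  72  73  74  74  73  65  71
  68  66  65  66  68  66  66  72  77  74  69  59  77  76  75  75  74  73
  72  77  76  69  56  71  76  74  74  76  73  61  59  58  60  58]
```

Alignment agrees to about 1.5 mm. I'll nudge +1 mm along tool x and lower until contact.

Emit:
arm_command(plan=[{"rx":0,"ry":0,"rz":0,"x":1,"y":0,"z":12,"grip":0.4},{"rx":0,"ry":0,"rz":0,"x":0,"y":0,"z":8,"grip":0.4},{"rx":0,"ry":0,"rz":0,"x":0,"y":0,"z":2,"grip":0.4},{"rx":0,"ry":0,"rz":0,"x":0,"y":0,"z":0,"grip":0.4}])

```text
clock: 9.85
ee_pos: [0.486, -0.238, 0.0376]
ee_rot: [0.982, 0.188, -0.0, -0.0]
contact_force: [-0.3, 0.2, -1.6]
finger_gap: 0.0619
finger_force: 24.9
```

Emit:
arm_command(plan=[{"rx":0,"ry":0,"rz":0,"x":0,"y":0,"z":1,"grip":0.4},{"rx":0,"ry":0,"rz":0,"x":0,"y":0,"z":0,"grip":0.4}])

```text
clock: 10.1
ee_pos: [0.4862, -0.238, 0.0368]
ee_rot: [0.982, 0.188, 0.0, -0.0]
contact_force: [0.9, -0.8, -1.8]
finger_gap: 0.0618
finger_force: 24.9
```

Emit:
arm_command(plan=[{"rx":0,"ry":0,"rz":0,"x":0,"y":0,"z":1,"grip":0.4},{"rx":0,"ry":0,"rz":0,"x":0,"y":0,"z":0,"grip":0.4}])

```text
clock: 10.35
ee_pos: [0.4861, -0.2379, 0.0357]
ee_rot: [0.982, 0.188, 0.0, -0.0]
contact_force: [-0.2, -0.6, -1.8]
finger_gap: 0.0621
finger_force: 24.9
```

Weight is still carried, so there's no contact yet. Continuing.

Emit:
arm_command(plan=[{"rx":0,"ry":0,"rz":0,"x":0,"y":0,"z":1,"grip":0.4},{"rx":0,"ry":0,"rz":0,"x":0,"y":0,"z":0,"grip":0.4}])

```text
clock: 10.6
ee_pos: [0.4861, -0.2379, 0.0346]
ee_rot: [0.982, 0.188, -0.0, -0.0]
contact_force: [-0.1, -0.3, -1.7]
finger_gap: 0.0619
finger_force: 24.9
```

Emit:
arm_command(plan=[{"rx":0,"ry":0,"rz":0,"x":0,"y":0,"z":1,"grip":0.4},{"rx":0,"ry":0,"rz":0,"x":0,"y":0,"z":0,"grip":0.4}])

```text
clock: 10.85
ee_pos: [0.4862, -0.2379, 0.034]
ee_rot: [0.982, 0.188, 0.0, -0.0]
contact_force: [-1.8, 0.4, 3.7]
finger_gap: 0.0619
finger_force: 24.9
```

Contact at z = 0.034, exactly as predicted. Releasing.

Emit:
arm_command(plan=[{"rx":0,"ry":0,"rz":0,"x":0,"y":0,"z":0,"grip":1},{"rx":0,"ry":0,"rz":0,"x":0,"y":0,"z":0,"grip":1},{"rx":0,"ry":0,"rz":0,"x":0,"y":0,"z":0,"grip":1},{"rx":0,"ry":0,"rz":0,"x":0,"y":0,"z":-20,"grip":1},{"rx":0,"ry":0,"rz":0,"x":0,"y":0,"z":-50,"grip":1}])

```text
clock: 11.48
ee_pos: [0.4849, -0.2376, 0.1042]
ee_rot: [0.982, 0.188, -0.002, -0.0]
contact_force: [0.5, -0.4, 0.7]
finger_gap: 0.0868
finger_force: 0.0
```

Emit:
arm_command(plan=[{"rx":0,"ry":0,"rz":0,"x":-20,"y":-30,"z":-50,"grip":1},{"rx":0,"ry":0,"rz":0,"x":-10,"y":-55,"z":-20,"grip":1},{"rx":0,"ry":0,"rz":0,"x":0,"y":-50,"z":0,"grip":1},{"rx":0,"ry":0,"rz":0,"x":0,"y":0,"z":0,"grip":1}])

```text
clock: 11.98
ee_pos: [0.4093, -0.1225, 0.1744]
ee_rot: [0.982, 0.19, 0.002, -0.002]
contact_force: [0.7, -1.8, 0.4]
finger_gap: 0.0873
finger_force: 0.0
```

```bash
python3 - <<'E'
from h import *
s,p,C=wcam(); print(s["clock"],np.round(s["ee_pos"],4),np.abs(s["qvel"]).max())
q=capture("side")
for n,im,pr in(("wrist",p["frame"],lambda W:proj(p,C,W)),("side",q["frame"],pinpr(q))):
    print(n,"last",edgefit(im,pr,[484,-238,21.7],.104,.062,.09,(9,9,6)))
    if n=="side": print("mid z.06 front corner rows"); 
g=cv2.GaussianBlur(cv2.cvtColor(q["frame"],6).astype(float),(0,0),.6)
for r in(178,182,188,194,199): print(r,g[r,314:328].astype(int),g[r,358:372].astype(int))
for d in boxes_of(q,"case_last")[:3]: print(round(d["score"],2),np.round(d["location"],3))
for d in landmark_of(p,"cap")[:4]+landmark_of(p,"cap_mouth")[:4]: print("cap",round(d["score"],2),np.round(d["location"],3))
for d in landmark_of(q,"cap")[:4]+landmark_of(q,"cap_mouth")[:4]: print("cap side",round(d["score"],2),np.round(d["location"],3))
E
```

```text
11.975 [ 0.4093 -0.1225  0.1744] 0.0799061784065601
wrist last (array([ 484.98, -237.17,   20.91]), np.float64(57.7), array([60.1, 56.6, 64.7, 59.2]))
side last (array([ 482.6 , -235.56,   20.6 ]), np.float64(36.7), array([27.6, 19.9, 46.7, 50.6]))
mid z.06 front corner rows
178 [57 58 57 58 60 59 62 69 73 73 82 84 76 76] [71 72 70 68 66 67 72 72 63 57 55 57 59 61]
182 [58 60 58 55 57 58 61 71 75 74 74 74 74 72] [74 74 72 74 74 75 75 69 60 59 59 59 56 59]
188 [58 57 57 57 59 61 63 64 65 62 56 54 56 57] [68 67 66 66 66 67 68 67 59 59 58 57 59 58]
194 [47 29 27 27 29 34 58 76 76 77 76 72 71 70] [72 74 73 72 73 74 70 59 55 58 59 60 59 57]
199 [26 27 25 29 28 30 40 62 75 77 77 77 77 73] [69 70 69 71 69 70 67 61 60 58 57 57 59 60]
0.88 [ 0.48  -0.219  0.094]
cap 0.91 [0.411 0.14  0.029]
cap 0.78 [0.51  0.239 0.02 ]
cap 0.54 [0.338 0.289 0.002]
cap 0.87 [0.555 0.098 0.027]
cap 0.72 [0.511 0.266 0.017]
cap 0.64 [0.452 0.133 0.03 ]
cap side 0.82 [0.411 0.14  0.032]
cap side 0.73 [0.586 0.108 0.031]
cap side 0.63 [0.512 0.242 0.017]
cap side 0.78 [0.507 0.266 0.019]
cap side 0.6 [0.552 0.101 0.03 ]
cap side 0.55 [0.447 0.129 0.028]
```

The case is placed to within about 2 mm and 1° of the column (wrist fit (485.0, −237.2, 20.9°), column (484.5, −238.5, 21.8°)). The cap is at (0.511, 0.241), mouth at (0.508, 0.266), so the hole faces +y. Next I identify the kinematics so I can check that the hole-up pose is reachable.

```bash
cat > kin.py <<'E'
from h import *
import itertools
from scipy.optimize import least_squares
LO=np.array([-2.6,-.5,-1.47,.16,-1.27,.06,-2.6]); HI=np.array([2.6,2.12,1.34,2.42,4.41,2.06,2.6])
def fk(q,sg,c,L):
    ax="zyzyzyz"; r=R.identity(); p=np.zeros(3)
    for i,a in enumerate(ax):
        r=r*R.from_euler(a,sg[i]*q[i])
        if i in(0,2,4,6): p=p+r.apply([0,0,L[i//2]])
    return p,r*R.from_euler("z",c,degrees=True)
E
python3 - <<'E'
from kin import *
s=observe()
S=[([-1.332,.333,-.065,1.461,.022,1.35,-.089],[.162,.6035,.1866],[.1305,.9914,0,0]),([-.83026761,.33512019,.35052747,1.80135327,-.13227631,1.0280419,-.38036114],[.5084,.2479,.0437],[.69,.724,0,0]),(s["qpos"],s["ee_pos"],s["ee_rot"])]
print(np.round(s["qpos"],4).tolist(),np.round(s["ee_pos"],4),np.round(s["ee_rot"],4))
out=[]
for a,b,c3,d,e in itertools.product((1,-1),(1,-1),(1,-1),(1,-1),(0,90,180,270)):
    sg=[a,1,b,1,c3,1,d]
    err=max((fk(q,sg,e,[0]*4)[1].inv()*R.from_quat(r)).magnitude() for q,_,r in S); out.append((err,sg,e))
out.sort(key=lambda t:t[0])
for err,sg,e in out[:3]:
    A=np.vstack([np.array([fk(q,sg,e,np.eye(4)[k])[0] for k in range(4)]).T for q,_,_ in S]); b=np.concatenate([p for _,p,_ in S])
    L=np.linalg.lstsq(A,b,rcond=None)[0]; print(np.degrees(err),sg,e,np.round(L,3),np.abs(A@L-b).max())
E
```

```text
[-0.6531, -0.2009, 0.7689, 1.9956, 0.1451, 1.2951, -1.1283] [ 0.4096 -0.1263  0.173 ] [ 9.823e-01  1.873e-01 -5.000e-04  0.000e+00]
0.09955175821855401 [-1, 1, -1, 1, -1, 1, -1] 90 [22.385  0.431  0.522 22.487] 0.042873299128402084
16.623838554719654 [-1, 1, -1, 1, 1, 1, -1] 90 [-0.139  0.424  0.501 -0.037] 0.04369347450729261
62.6213237541602 [1, 1, -1, 1, -1, 1, -1] 0 [157.554  -0.85    0.162 156.552] 0.6521882294511367
```

```bash
python3 - <<'E'
from kin import *
s=observe(); sg=[-1,1,-1,1,-1,1,-1]
S=[([-1.332,.333,-.065,1.461,.022,1.35,-.089],[.162,.6035,.1866]),([-.83026761,.33512019,.35052747,1.80135327,-.13227631,1.0280419,-.38036114],[.5084,.2479,.0437]),(s["qpos"],s["ee_pos"])]
def cols(q): # all x,z link vectors after each joint
    r=R.identity(); C={}
    for i,a in enumerate("zyzyzyz"):
        r=r*R.from_euler(a,sg[i]*q[i]); 
        for k,n in enumerate("xyz"): C[f"{n}{i}"]=r.apply(np.eye(3)[k])
    for k,n in enumerate("xyz"): C["b"+n]=np.eye(3)[k]
    return C
CC=[cols(q) for q,_ in S]; b=np.concatenate([p for _,p in S])
def fit(names):
    A=np.vstack([np.array([c[n] for n in names]).T for c in CC]); L=np.linalg.lstsq(A,b,rcond=1e-6)[0]; return np.abs(A@L-b).max(),np.round(L,3)
base=["bz","z2","z4"]
res=[]
others=[n for n in CC[0] if n not in base]
for n in others: res.append((*fit(base+[n]),n))
for n in itertools.combinations(others,2): res.append((*fit(base+list(n)),n))
res.sort(key=lambda t:t[0]+.01*(not isinstance(t[2],str)))
for r in res[:12]: print(r)
E
```

```text
(np.float64(0.0054800855679362215), array([-0.104,  0.426,  0.501, -0.044]), 'y3')
(np.float64(0.0054800855679365545), array([-0.104,  0.426,  0.501, -0.044]), 'y2')
(np.float64(0.0056892436351193565), array([-0.16 ,  0.475,  0.477, -0.047]), 'y1')
(np.float64(0.0056892436351195785), array([-0.16 ,  0.475,  0.477, -0.047]), 'y0')
(np.float64(0.006366982526804232), array([-0.11 ,  0.432,  0.5  , -0.044]), 'y5')
(np.float64(0.006366982526804343), array([-0.11 ,  0.432,  0.5  , -0.044]), 'y4')
(np.float64(0.0005796846802529898), array([-0.13 ,  0.449,  0.489, -0.022, -0.024]), ('y1', 'y2'))
(np.float64(0.0005796846802530176), array([-0.13 ,  0.449,  0.489, -0.022, -0.024]), ('y1', 'y3'))
(np.float64(0.0005796846802530453), array([-0.13 ,  0.449,  0.489, -0.022, -0.024]), ('y0', 'y2'))
(np.float64(0.0005796846802531008), array([-0.13 ,  0.449,  0.489, -0.022, -0.024]), ('y0', 'y3'))
(np.float64(0.0026239146770260235), array([ 6.22 ,  0.425,  0.507, -0.043,  6.32 ]), ('y2', 'z6'))
(np.float64(0.002623914677026745), array([ 6.22 ,  0.425,  0.507, -0.043,  6.32 ]), ('y3', 'z6'))
```

```bash
cat >> kin.py <<'E'
SG=[-1,1,-1,1,-1,1,-1]
def fkk(q,Lt):
    r=R.identity(); p=np.array([0,0,Lt-.13]); link={0:[0,-.022,0],2:[0,-.024,.449],4:[0,0,.489],6:[0,0,Lt]}
    for i,a in enumerate("zyzyzyz"):
        r=r*R.from_euler(a,SG[i]*q[i])
        if i in link: p=p+r.apply(link[i])
    return p,r*R.from_euler("z",90,degrees=True)
def ik(P,Q,q0,Lt,wr=.2,reg=.003):
    def f(q): p,r=fkk(q,Lt); return np.r_[(p-P),wr*(Q.inv()*r).as_rotvec(),reg*(q-q0)]
    s=least_squares(f,np.clip(q0,LO+.06,HI-.06),bounds=(LO+.05,HI-.05)); p,r=fkk(s.x,Lt); return s.x,np.linalg.norm(p-P),np.degrees((Q.inv()*r).magnitude())
def side(d,sx): # tool horizontal towards azimuth d, tool x = sx*up
    a=np.radians(d); z=np.array([np.cos(a),np.sin(a),0]); x=np.array([0,0,sx]); return R.from_matrix(np.c_[x,np.cross(z,x),z])
E
python3 - <<'E'
from kin import *
s=observe()
for Lt in(.3,.4,.48):
  for az,sx in((2,1),(182,-1)):
    qp,e1,e2=ik(np.array([.511,.24,-.016]),down(az),s["qpos"],Lt)
    print("Lt",Lt,"pick",az,np.round(qp,2),round(e1,3),round(e2,1))
    for d in range(-180,180,30):
        best=None
        for z in(.3,.4):
            q,a,b=ik(np.array([.5,0,z]),side(d,sx),qp,Lt,reg=.0015)
            if a<.01 and b<3: print("   d",d,z,np.round(q,2),"margin",round(min((q-LO).min(),(HI-q).min()),2))
E
```

```text
Lt 0.3 pick 2 [-0.72  0.41  0.24  1.84 -0.12  0.91 -0.39] 0.0 0.0
   d -90 0.3 [-0.9   0.43  0.35  1.78  1.1   1.96  2.47] margin 0.1
   d 60 0.4 [-0.94 -0.45  1.28  2.07 -1.22  1.22  0.35] margin 0.05
   d 90 0.3 [ 0.7   0.43 -0.29  1.75 -1.22  1.86  0.63] margin 0.05
   d 90 0.4 [ 0.99  0.38 -0.65  1.65 -1.22  1.83  0.4 ] margin 0.05
   d 120 0.3 [ 0.88  0.82 -0.88  1.39 -0.77  2.01  0.38] margin 0.05
   d 120 0.4 [ 0.97  0.81 -1.1   1.3  -0.8   2.01  0.14] margin 0.05
Lt 0.3 pick 182 [-1.38  0.87  1.29  1.94 -1.13  1.17 -2.55] 0.018 13.5
   d -120 0.3 [-1.13  0.99  1.17  1.47  0.53  1.96 -0.3 ] margin 0.1
   d -120 0.4 [-1.16  0.94  1.29  1.39  0.63  1.99 -0.12] margin 0.05
   d -90 0.3 [-1.52  0.87  1.29  1.81  0.68  1.51 -0.37] margin 0.05
   d -90 0.4 [-1.55  0.65  1.29  1.73  0.89  1.67 -0.3 ] margin 0.05
   d 90 0.3 [ 0.7   0.43 -0.29  1.75 -1.22  1.86 -2.52] margin 0.05
Lt 0.4 pick 2 [-0.73  0.41  0.24  1.84 -0.12  0.91 -0.39] 0.0 0.0
   d -90 0.3 [-0.93  0.67  0.24  1.66  0.94  2.01  2.31] margin 0.05
   d -90 0.4 [-1.13  0.57  0.51  1.63  0.97  2.01  2.53] margin 0.05
   d
[... 1011 characters left out ...]
8] margin 0.05
   d 60 0.4 [ 1.14  0.39 -0.24  2.03 -1.22  1.76  0.86] margin 0.05
   d 90 0.3 [ 0.77  0.87 -0.1   1.47 -1.    2.01  0.87] margin 0.05
   d 90 0.4 [ 0.91  0.74 -0.31  1.46 -0.99  2.01  0.67] margin 0.05
Lt 0.48 pick 182 [-1.33  0.86  1.29  1.95 -1.11  1.18 -2.55] 0.014 11.9
   d -90 0.3 [-1.45  1.17  0.97  1.52  0.41  1.74 -0.53] margin 0.32
   d -90 0.4 [-1.5   1.06  1.08  1.52  0.5   1.78 -0.41] margin 0.26
   d 60 0.3 [ 0.93  0.58 -0.01  2.04 -1.22  1.76 -2.06] margin 0.05
   d 60 0.4 [ 1.13  0.39 -0.24  2.03 -1.22  1.76 -2.29] margin 0.05
   d 90 0.3 [ 0.77  0.87 -0.1   1.47 -1.    2.01 -2.27] margin 0.05
   d 90 0.4 [ 0.91  0.74 -0.31  1.46 -1.    2.01 -2.47] margin 0.05
```

The pose with the tool pointing +y and tool x up is reachable with the natural grasp (y azimuth ≈ 2°). Going to hover over the cap.

```bash
python3 - <<'E'
from h import *
route([((.511,.237,.23),down(2))],step=58)
E
```

```text
{'x': 33.0, 'y': -43.0, 'z': -8.0, 'rz': -10.1}
{'x': 39.0, 'y': -37.0, 'z': -8.0, 'rz': -10.1}
{'x': 45.0, 'y': -29.0, 'z': -8.0, 'rz': -10.0}
{'x': 50.0, 'y': -21.0, 'z': -8.0, 'rz': -10.1}
{'x': 53.0, 'y': -11.0, 'z': -8.0, 'rz': -10.0}
{'x': 54.0, 'y': -2.0, 'z': -9.0, 'rz': -10.1}
{'x': 53.0, 'y': 7.0, 'z': -8.0, 'rx': -0.1, 'rz': -10.0}
--
```

Emit:
arm_command(plan=[{"rx":0,"ry":0,"x":33,"y":-43,"z":-8,"rz":-10.1,"grip":1},{"rx":0,"ry":0,"x":39,"y":-37,"z":-8,"rz":-10.1,"grip":1},{"rx":0,"ry":0,"x":45,"y":-29,"z":-8,"rz":-10,"grip":1},{"rx":0,"ry":0,"x":50,"y":-21,"z":-8,"rz":-10.1,"grip":1},{"rx":0,"ry":0,"x":53,"y":-11,"z":-8,"rz":-10,"grip":1}])

```text
clock: 12.95
ee_pos: [0.4823, 0.136, 0.2131]
ee_rot: [0.808, 0.59, -0.0, -0.0]
contact_force: [1.0, -0.5, 1.0]
finger_gap: 0.087
finger_force: 0.0
```

Emit:
arm_command(plan=[{"rx":0,"ry":0,"x":54,"y":-2,"z":-9,"rz":-10.1,"grip":1},{"rx":0,"ry":0,"x":53,"y":7,"z":-8,"rz":-10,"grip":1},{"rx":0,"ry":0,"x":0,"y":0,"z":0,"rz":0,"grip":1},{"rx":0,"ry":0,"x":0,"y":0,"z":0,"rz":0,"grip":1}])

```text
clock: 13.45
ee_pos: [0.5111, 0.2371, 0.2295]
ee_rot: [0.695, 0.719, -0.001, 0.0]
contact_force: [-0.0, -0.8, -0.2]
finger_gap: 0.0865
finger_force: 0.0
```

```bash
python3 - <<'E'
from h import *
s,p,C=wcam(); Rm=R.from_quat(s["ee_rot"]).as_matrix(); print(s["clock"],np.round(s["ee_pos"],4),"az y",np.degrees(np.arctan2(Rm[1,1],Rm[0,1])),np.round(s["qpos"],2))
for z in(.036,.04,.044):
  print(z,edgefit(p["frame"],lambda W:proj(p,C,W),[511,241,92],.056,.04,z,(8,8,8)))
q=capture("side"); print("side",edgefit(q["frame"],pinpr(q),[511,241,92],.056,.04,.04,(8,8,8)))
# end faces in the side view: +y face samples
pr=pinpr(q); g=cv2.GaussianBlur(cv2.cvtColor(q["frame"],6).astype(float),(0,0),.7)
for zz in(.035,.03,.025,.02,.015,.01,.005):
    W=np.array([[.511+dx,.2695,zz] for dx in np.arange(-.017,.018,.0034)]); u=pr(W); print(zz,map_coordinates(g,[u[:,1],u[:,0]],order=1).astype(int))
for c,n in((p,"w"),(q,"s")):
  for d in landmark_of(c,"cap_mouth")[:4]+landmark_of(c,"cap")[:3]: print(n,round(d["score"],2),np.round(d["location"],3))
for o in outline_of(p,"cap")[:4]:
    c=max(cv2.findContours(o["region"].astype(np.uint8),0,1)[0],key=cv2.contourArea)[:,0]; w=fromz(p,C,c,.058)*1000; print(round(o["score"],2),w.min(0)[:2].round(),w.max(0)[:2].round())
E
```

```text
13.45 [0.5111 0.2371 0.2295] az y 1.9762409344605032 [-0.99  0.18  0.55  1.59 -0.1   1.4  -0.4 ]
0.036 (array([509.3 , 244.45,  98.02]), np.float64(43.5), array([64.3, 66.9, 57.3,  0.6]))
0.04 (array([509.22, 244.5 ,  97.92]), np.float64(43.7), array([67.5, 66.7, 55.6,  2.4]))
0.044 (array([509.06, 244.48,  98.42]), np.float64(44.5), array([68.6, 66.3, 51.5,  9.4]))
side (array([508.95, 239.63,  97.55]), np.float64(24.9), array([11. , 52.5, -4.8, 43.3]))
0.035 [115 116 115 116 114 116 118 116 114  92  40]
0.03 [110 112 113 114 111 108 113 118 117  93  39]
0.025 [104 111 114 112 114 109 109 115 118  94  37]
0.02 [106 108 110 112 114 114 116 116 117  93  41]
0.015 [120 115 117 120 119 123 120 122 120  95  39]
0.01 [111 117 118 123 124 123 123 120 121  97  38]
0.005 [ 48  67  75  85  98 102 107 113 118  97  45]
w 0.85 [0.554 0.098 0.029]
w 0.74 [0.509 0.268 0.02 ]
w 0.58 [0.453 0.13  0.03 ]
w 0.92 [0.514 0.241 0.021]
w 0.87 [0.586 0.107 0.026]
w 0.75 [0.413 0.139 0.027]
s 0.9 [0.554 0.1   0.032]
s 0.89 [0.506 0.268 0.019]
s 0.62 [0.45  0.129 0.028]
s 0.63 [0.413 0.138 0.03 ]
s 0.61 [0.513 0.24  0.02 ]
s 0.57 [0.589 0.111 0.028]
0.97 [541.  91.] [622. 167.]
0.68 [488. 217.] [531. 277.]
0.65 [368. 105.] [465. 199.]
```

The side samples show no dark hole on the +y end, which contradicts the networks. I've no pictures left to view, so I'll check by numbers.

```bash
python3 - <<'E'
from h import *
s,p,C=wcam(); q=capture("side"); pr=pinpr(q)
def show(g,u,h,w,st=1):
    u=np.int32(u); print("cols",u[0]-w,"..",u[0]+w,"rows",u[1]-h,u[1]+h)
    for r in range(u[1]-h,u[1]+h+1,st): print(''.join("%4d"%v for v in g[r,u[0]-w:u[0]+w+1:st]))
G=lambda f:cv2.cvtColor(f,6).astype(int)
print("side, end centre px",pr(np.array([[.507,.269,.02],[.511,.241,.02]]))); show(G(q["frame"]),pr(np.array([[.508,.262,.025]]))[0],18,17)
u=proj(p,C,np.array([[.509,.268,.02],[.509,.244,.02]])); print("wrist",u); show(G(p["frame"]),u[0],16,18)
w7=cv2.imread("pics/w7.png"); print("w7"); show(G(w7),[55,76],16,24)
E
```

```text
side, end centre px [[215.17715307 344.12850427]
 [222.84471717 330.55211972]]
cols 199 .. 233 rows 320 356
  61  62  57  58  60  58  58  59  60  58  61  58  63  99 121 112 110 111 112 115 111 114 113 111 114 113 112 114 118 113 116 113 113 113 114
  62  60  55  58  60  64  57  56  59  60  61  51  84 110 112 106 109 104 108 111 114 109 111 112 110 112 111 114 112 117 113 111 117 114 112
  50  46  47  31  44  51  46  44  28  42  47  44  93 115 112 106 109 111 109 112 113 113 110 109 112 112 113 114 112 115 108 115 120 112 114
  38  28  29  31  21  23  26  27  31  26  29  64 109 111 111 108 112 113 109 113 111 111 114 114 108 113 113 115 116 113 114 115 110 114 110
  25  31  27  27  28  29  32  31  33  23  52 104 116 110 110 111 107 109 113 113 115 114 107 109 111 112 117 118 111 113 110 118 115 112 111
  29  27  27  34  35  31  28  28  20  41  93 121 109 112 109 109 112 109 113 109 113 109 110 110 111 116 116 110 113 111 112 117 113 110 109
  36  38  36  29  37  31  31  28  30  70 113 110 111 109 110 110 115 107 111 116 112 112 110 112 113 115 116 111 115 111 114 111 107 113 116
  28 
[... 15064 characters left out ...]
6 151 141 127 130 139 122 120 101  92  99  99  90  90 101  94  86  91  95  92  87  87  94  86  74  71  68  70
  65  63  80  89  69  73  79  65  73  75  65  72  77  66  72  77  66  68  73  67  65  70  71  68  70  68  68  70  68  71  71  71  73  71  73  67  69  70  71  68  72  70  74  69  71  70  71  73  67
  65  65  62  68  66  64  67  65  66  67  67  65  70  66  68  68  65  65  69  64  65  66  69  69  68  69  64  70  66  68  70  69  70  70  65  69  73  70  71  67  71  72  72  73  70  73  71  72  70
  67  67  64  64  65  66  68  62  65  66  67  64  63  65  69  64  67  65  65  68  66  70  68  66  70  64  65  72  71  68  68  69  70  70  68  67  73  68  70  73  70  72  70  68  68  69  69  70  73
```

The +y end shows a faint ellipse with a bright lower rim in the side view (columns 211–224, rows 339–348). The −y end in w7 is flat, about 104. So the hole is at +y, as the networks say. Cap yaw is about 97.7°. Descending to grasp at the middle.

Emit:
arm_command(plan=[{"rx":0,"ry":0,"rz":-5.7,"x":4,"y":-2,"z":60,"grip":1},{"rx":0,"ry":0,"rz":0,"x":0,"y":0,"z":60,"grip":1},{"rx":0,"ry":0,"rz":0,"x":0,"y":0,"z":60,"grip":1},{"rx":0,"ry":0,"rz":0,"x":0,"y":0,"z":35,"grip":1},{"rx":0,"ry":0,"rz":0,"x":0,"y":0,"z":15,"grip":1}], squeeze=40)

```text
clock: 14.52
ee_pos: [0.5074, 0.2416, -0.0016]
ee_rot: [0.657, 0.754, -0.001, -0.001]
contact_force: [0.3, 0.4, 0.5]
finger_gap: 0.087
finger_force: 0.0
```

Emit:
arm_command(plan=[{"rx":0,"ry":0,"rz":0,"x":0,"y":0,"z":9,"grip":1},{"rx":0,"ry":0,"rz":0,"x":0,"y":0,"z":5,"grip":0.2},{"rx":0,"ry":0,"rz":0,"x":0,"y":0,"z":0,"grip":0.2},{"rx":0,"ry":0,"rz":0,"x":0,"y":0,"z":0,"grip":0.2},{"rx":0,"ry":0,"rz":0,"x":0,"y":0,"z":0,"grip":0.2}])

```text
clock: 15.15
ee_pos: [0.5088, 0.2425, -0.0133]
ee_rot: [0.657, 0.754, 0.001, -0.0]
contact_force: [0.6, -0.1, -0.1]
finger_gap: 0.0551
finger_force: 0.0
```

Emit:
arm_command(plan=[{"rx":0,"ry":0,"rz":0,"x":0,"y":0,"z":0,"grip":0.2},{"rx":0,"ry":0,"rz":0,"x":0,"y":0,"z":0,"grip":0.2},{"rx":0,"ry":0,"rz":0,"x":0,"y":0,"z":0,"grip":0.2}])

```text
clock: 15.52
ee_pos: [0.5087, 0.2424, -0.0136]
ee_rot: [0.657, 0.754, 0.0, -0.0]
contact_force: [0.2, 0.3, 1.1]
finger_gap: 0.0399
finger_force: 40.0
```

Gripped: gap 39.9 mm at 40 N. Lift and plan the tilt, which is +90° about tool y.

Emit:
arm_command(plan=[{"rx":0,"ry":0,"rz":0,"x":0,"y":0,"z":-30,"grip":0.2},{"rx":0,"ry":0,"rz":0,"x":0,"y":0,"z":-60,"grip":0.2},{"rx":0,"ry":0,"rz":0,"x":0,"y":0,"z":-60,"grip":0.2},{"rx":0,"ry":0,"rz":0,"x":0,"y":0,"z":-60,"grip":0.2}])

```text
clock: 16.02
ee_pos: [0.5079, 0.2418, 0.1977]
ee_rot: [0.657, 0.754, -0.0, -0.0]
contact_force: [0.9, 0.8, -2.4]
finger_gap: 0.0396
finger_force: 40.0
```

```bash
python3 - <<'E'
from kin import *
s=observe(); r=R.from_quat(s["ee_rot"]); print(s["finger_gap"],s["finger_force"],np.round(s["qpos"],2),s["ee_pos"])
for Lt in(.3,.4,.48):
  for d in(80,90,98):
    print(Lt,d,[np.round(v,2) for v in ik(np.array([.5,.03,.4]),side(d,1),s["qpos"],Lt,reg=.002)])
e=r.as_matrix(); d=np.degrees(np.arctan2(e[1,0],e[0,0])); print(d)
route([((.5,.03,.4),side(d,1))],step=50,turn=8)
E
```

```text
0.03955364090597628 39.99930705875158 [-0.99  0.2   0.54  1.64 -0.1   1.33 -0.3 ] [0.50791861 0.24182591 0.19773567]
0.3 80 [array([ 1.38,  0.36, -1.09,  1.8 , -1.22,  1.58,  0.38]), np.float64(0.0), np.float64(0.05)]
0.3 90 [array([ 1.03,  0.37, -0.75,  1.69, -1.22,  1.77,  0.39]), np.float64(0.0), np.float64(0.05)]
0.3 98 [array([ 0.79,  0.4 , -0.52,  1.6 , -1.22,  1.92,  0.4 ]), np.float64(0.0), np.float64(0.04)]
0.4 80 [array([ 0.91,  0.4 , -0.34,  1.8 , -1.22,  1.84,  0.63]), np.float64(0.0), np.float64(0.04)]
0.4 90 [array([ 0.63,  0.49, -0.08,  1.66, -1.22,  2.01,  0.64]), np.float64(0.0), np.float64(0.02)]
0.4 98 [array([ 0.77,  0.6 , -0.35,  1.52, -1.09,  2.01,  0.56]), np.float64(0.0), np.float64(0.02)]
0.48 80 [array([ 0.67,  0.57,  0.09,  1.74, -1.19,  2.01,  0.84]), np.float64(0.0), np.float64(0.02)]
0.48 90 [array([ 0.81,  0.69, -0.2 ,  1.53, -1.05,  2.01,  0.72]), np.float64(0.0), np.float64(0.02)]
0.48 98 [array([ 0.9 ,  0.82, -0.46,  1.37, -0.91,  2.01,  0.59]), np.float64(0.0), np.float64(0.02)]
97.79175552727277
{'x': -17.0, 'y': -3.0, 'z': -17.0, 'ry': 7.5}
{'x': -15.0, 'y': -3.0, 'z': -19.0, 'ry': 7.5}
{'x': -12.0, 'y': -3.0, 'z': -21.0, 'ry': 7.5}
{'x': -10.0, 'y': -3.0, 'z': -22.0, 'ry': 7.5}
{'x': -7.0, 'y': -3.0, 'z': -23.0, 'ry': 7.5}
{'x': -4.0, 'y': -3.0, 'z': -24.0, 'ry': 7.5}
{'y': -3.0, 'z': -24.0, 'ry': 7.5}
{'x': 3.0, 'y': -3.0, 'z': -24.0, 'ry': 7.5}
{'x': 6.0, 'y': -3.0, 'z': -24.0, 'ry': 7.5}
{'x': 9.0, 'y': -3.0, 'z': -23.0, 'ry': 7.5}
{'x': 12.0, 'y': -3.0, 'z': -21.0, 'ry': 7.5}
{'x': 14.0, 'y': -4.0, 'z': -19.0, 'ry': 7.5, 'rz': -0.1}
--
```

Emit:
arm_command(plan=[{"rx":0,"ry":7.5,"rz":0,"x":-17,"y":-3,"z":-17,"grip":0.2},{"rx":0,"ry":7.5,"rz":0,"x":-15,"y":-3,"z":-19,"grip":0.2},{"rx":0,"ry":7.5,"rz":0,"x":-12,"y":-3,"z":-21,"grip":0.2},{"rx":0,"ry":7.5,"rz":0,"x":-10,"y":-3,"z":-22,"grip":0.2},{"rx":0,"ry":7.5,"rz":0,"x":-7,"y":-3,"z":-23,"grip":0.2}])

```text
clock: 16.65
ee_pos: [0.5054, 0.1534, 0.281]
ee_rot: [0.622, 0.713, 0.213, -0.244]
contact_force: [0.2, 0.2, -2.7]
finger_gap: 0.0395
finger_force: 40.0
```

```bash
python3 - <<'E'
from kin import *
s=observe(); r=R.from_quat(s["ee_rot"]); print(s["clock"],s["finger_gap"],np.round(s["qpos"],2).tolist(),s["ee_pos"],s["contact_force"]); print(np.round(r.as_matrix(),3))
for Lt in np.arange(.2,.6,.04): print(round(Lt,2),np.round(fkk(s["qpos"],Lt)[0],3))
route([((.5,.03,.4),side(97.8,1))],step=50,turn=7.5)
E
```

```text
16.65 0.03954437034315256 [-0.58, 0.16, 0.73, 1.69, -0.73, 1.56, 0.38] [0.50536347 0.15342179 0.28102586] [ 0.21986969  0.15885655 -2.70648626]
[[-0.108  0.991 -0.082]
 [ 0.783  0.135  0.607]
 [ 0.613  0.001 -0.79 ]]
0.2 [0.52  0.039 0.242]
0.24 [0.517 0.064 0.25 ]
0.28 [0.513 0.088 0.259]
0.32 [0.51  0.112 0.267]
0.36 [0.507 0.136 0.276]
0.4 [0.504 0.161 0.284]
0.44 [0.5   0.185 0.292]
0.48 [0.497 0.209 0.301]
0.52 [0.494 0.234 0.309]
0.56 [0.49  0.258 0.318]
{'x': -3.0, 'y': -3.0, 'z': -24.0, 'ry': 7.5}
{'y': -3.0, 'z': -24.0, 'ry': 7.5}
{'x': 3.0, 'y': -3.0, 'z': -24.0, 'ry': 7.4}
{'x': 6.0, 'y': -3.0, 'z': -24.0, 'ry': 7.5}
{'x': 9.0, 'y': -3.0, 'z': -23.0, 'ry': 7.4}
{'x': 12.0, 'y': -3.0, 'z': -21.0, 'ry': 7.5}
{'x': 15.0, 'y': -4.0, 'z': -19.0, 'ry': 7.4, 'rz': 0.1}
--
```

Lt ≈ 0.388 and tracking is good. I'll pick the final pose with the best joint margin and simulate stepping to it.

```bash
python3 - <<'E'
from kin import *
s=observe(); q0=np.array(s["qpos"]); Lt=.388; out=[]
for d in(70,80,88,97.8,108):
  for x in(.46,.52):
    for z in(.32,.4,.5):
      c=np.radians(d); P=np.array([x,0,z])+.035*np.array([np.cos(c),np.sin(c),0]); Q=side(d,1)
      def f(q): p,r=fkk(q,Lt); m=np.minimum(q-LO,HI-q); return np.r_[10*(p-P),2*(Q.inv()*r).as_rotvec(),.02*np.maximum(0,.35-m)]
      b=min((least_squares(f,np.clip(g,LO+.05,HI-.05),bounds=(LO,HI)) for g in(q0,[.8,.5,-.3,1.6,-1.1,1.9,.6])),key=lambda t:t.cost)
      p,r=fkk(b.x,Lt); m=np.minimum(b.x-LO,HI-b.x).min()
      if np.linalg.norm(p-P)<.004: out.append((round(m,2),d,x,z,np.round(b.x,2).tolist()))
      # local stepping
      q=q0.copy(); p0=np.array(s["ee_pos"]); r0=R.from_quat(s["ee_rot"]); w=(r0.inv()*Q).as_rotvec()
      for k in range(1,11): q,a,e=ik(p0+(P-p0)*k/10,r0*R.from_rotvec(w*k/10),q,Lt,reg=.01)
      if a<.004 and e<2: print("local ok",d,x,z,np.round(q,2).tolist(),round(a,4),round(e,2))
for o in sorted(out,key=lambda t:-t[0])[:8]: print(o)
E
```

```text
local ok 70 0.46 0.32 [1.14, 0.38, -0.51, 2.05, -1.22, 1.65, 0.8] 0.0003 0.22
local ok 70 0.46 0.4 [1.46, 0.31, -0.87, 1.99, -1.22, 1.66, 0.61] 0.0005 0.31
local ok 70 0.52 0.32 [1.13, 0.48, -0.61, 1.94, -1.22, 1.55, 0.74] 0.0002 0.15
local ok 70 0.52 0.4 [1.33, 0.41, -0.84, 1.89, -1.22, 1.56, 0.57] 0.0002 0.19
local ok 70 0.52 0.5 [1.57, 0.37, -1.14, 1.79, -1.22, 1.56, 0.35] 0.0003 0.19
local ok 80 0.46 0.32 [0.68, 0.42, -0.06, 1.94, -1.22, 1.87, 0.83] 0.0003 0.19
local ok 80 0.46 0.4 [0.96, 0.33, -0.38, 1.88, -1.22, 1.85, 0.64] 0.0004 0.3
local ok 80 0.46 0.5 [1.39, 0.3, -0.88, 1.77, -1.22, 1.82, 0.39] 0.0005 0.31
local ok 80 0.52 0.32 [0.78, 0.52, -0.26, 1.8, -1.22, 1.77, 0.75] 0.0001 0.12
local ok 80 0.52 0.4 [0.96, 0.43, -0.47, 1.76, -1.22, 1.76, 0.57] 0.0002 0.16
local ok 80 0.52 0.5 [1.2, 0.38, -0.78, 1.65, -1.22, 1.75, 0.36] 0.0002 0.18
local ok 88 0.46 0.32 [0.46, 0.49, 0.15, 1.84, -1.21, 2.01, 0.86] 0.0002 0.11
local ok 88 0.46 0.4 [0.65, 0.38, -0.07, 1.79, -1.22, 2.0, 0.67] 0.0003 0.22
local ok 88 0.46 0.5 [1.07, 0.33, -0.58, 1.67, -1.22, 1.95, 0.41] 0.0004 0.27
local ok 8
[... 1118 characters left out ...]
[0.94, 0.72, -0.85, 1.25, -0.96, 2.01, 0.19] 0.0001 0.07
(np.float64(0.35), 80, 0.46, 0.32, [1.44, 0.66, -0.98, 1.9, -0.92, 1.54, 0.61])
(np.float64(0.35), 80, 0.52, 0.32, [1.31, 0.73, -0.96, 1.78, -0.92, 1.49, 0.56])
(np.float64(0.35), 88, 0.46, 0.32, [1.23, 0.64, -0.8, 1.8, -0.92, 1.69, 0.63])
(np.float64(0.35), 88, 0.46, 0.4, [1.41, 0.62, -1.05, 1.75, -0.92, 1.69, 0.45])
(np.float64(0.35), 88, 0.52, 0.32, [1.13, 0.73, -0.8, 1.66, -0.92, 1.65, 0.57])
(np.float64(0.35), 88, 0.52, 0.4, [1.25, 0.69, -0.99, 1.62, -0.92, 1.65, 0.4])
(np.float64(0.35), 97.8, 0.46, 0.32, [1.26, 0.84, -1.0, 1.66, -0.72, 1.71, 0.48])
(np.float64(0.35), 97.8, 0.52, 0.32, [1.12, 0.89, -0.95, 1.52, -0.73, 1.71, 0.44])
```

```bash
python3 - <<'E'
from h import *; from kin import side
route([((.515,.035,.36),side(88,1))],step=50,turn=5.6)
E
```

```text
{'x': -5.0, 'y': -1.0, 'z': -14.0, 'rx': -0.9, 'ry': 5.2, 'rz': 0.5}
{'x': -3.0, 'z': -14.0, 'rx': -0.9, 'ry': 5.2, 'rz': 0.4}
{'x': -2.0, 'z': -14.0, 'rx': -0.9, 'ry': 5.2, 'rz': 0.5}
{'x': -1.0, 'z': -14.0, 'rx': -0.9, 'ry': 5.2, 'rz': 0.4}
{'x': 1.0, 'z': -14.0, 'rx': -0.9, 'ry': 5.2, 'rz': 0.5}
{'x': 2.0, 'y': 1.0, 'z': -14.0, 'rx': -0.9, 'ry': 5.2, 'rz': 0.4}
{'x': 3.0, 'y': 1.0, 'z': -14.0, 'rx': -0.9, 'ry': 5.2, 'rz': 0.5}
{'x': 4.0, 'y': 1.0, 'z': -14.0, 'rx': -0.9, 'ry': 5.2, 'rz': 0.4}
{'x': 6.0, 'y': 1.0, 'z': -13.0, 'rx': -0.9, 'ry': 5.2, 'rz': 0.5}
{'x': 6.0, 'y': 1.0, 'z': -12.0, 'rx': -0.9, 'ry': 5.3, 'rz': 0.4}
--
```

Emit:
arm_command(plan=[{"rx":-0.9,"ry":5.2,"rz":0.5,"x":-5,"y":-1,"z":-14,"grip":0.2},{"rx":-0.9,"ry":5.2,"rz":0.4,"x":-3,"y":0,"z":-14,"grip":0.2},{"rx":-0.9,"ry":5.2,"rz":0.5,"x":-2,"y":0,"z":-14,"grip":0.2},{"rx":-0.9,"ry":5.2,"rz":0.4,"x":-1,"y":0,"z":-14,"grip":0.2},{"rx":-0.9,"ry":5.2,"rz":0.5,"x":1,"y":0,"z":-14,"grip":0.2}])

```text
clock: 17.27
ee_pos: [0.5101, 0.0947, 0.3199]
ee_rot: [0.582, 0.619, 0.369, -0.377]
contact_force: [0.4, -0.1, -2.5]
finger_gap: 0.0397
finger_force: 40.0
```

Emit:
arm_command(plan=[{"rx":-0.9,"ry":5.2,"rz":0.4,"x":2,"y":1,"z":-14,"grip":0.2},{"rx":-0.9,"ry":5.2,"rz":0.5,"x":3,"y":1,"z":-14,"grip":0.2},{"rx":-0.9,"ry":5.2,"rz":0.4,"x":4,"y":1,"z":-14,"grip":0.2},{"rx":-0.9,"ry":5.2,"rz":0.5,"x":6,"y":1,"z":-13,"grip":0.2},{"rx":-0.9,"ry":5.3,"rz":0.4,"x":6,"y":1,"z":-12,"grip":0.2}])

```text
clock: 17.9
ee_pos: [0.5156, 0.0375, 0.3576]
ee_rot: [0.512, 0.494, 0.504, -0.489]
contact_force: [0.6, 0.7, -4.7]
finger_gap: 0.0396
finger_force: 40.0
```

```bash
python3 - <<'E'
from h import *; from kin import side
s=observe(); print(s["clock"],s["finger_gap"],np.round(s["qpos"],2).tolist(),s["ee_pos"],s["contact_force"]); print(np.round(R.from_quat(s["ee_rot"]).as_matrix(),3))
route([((.515,.035,.36),side(88,1))],step=50,turn=5.6)
E
```

```text
17.9 0.03960726664347302 [0.5, 0.5, 0.05, 1.7, -1.26, 1.98, 0.7] [0.51555007 0.0374859  0.35759311] [ 0.55610618  0.68186834 -4.70043501]
[[ 0.002  0.999  0.033]
 [ 0.013 -0.033  0.999]
 [ 1.    -0.002 -0.013]]
{'x': 2.0, 'z': -3.0, 'rx': -0.1, 'ry': 0.7, 'rz': -0.1}
--
```

The tool is level, tool x is up within 1°, and the cap is still gripped. Settle, then verify with the cameras.

Emit:
arm_command(plan=[{"rx":0,"ry":0,"rz":0,"x":0,"y":0,"z":0,"grip":0.2},{"rx":0,"ry":0,"rz":0,"x":0,"y":0,"z":0,"grip":0.2},{"rx":0,"ry":0,"rz":0,"x":0,"y":0,"z":0,"grip":0.2},{"rx":0,"ry":0,"rz":0,"x":0,"y":0,"z":0,"grip":0.2}])

```text
clock: 18.4
ee_pos: [0.5155, 0.0394, 0.3578]
ee_rot: [0.512, 0.497, 0.503, -0.489]
contact_force: [0.4, -0.5, -2.2]
finger_gap: 0.0393
finger_force: 40.0
```

```bash
python3 - <<'E'
from h import *
s=observe(); Rm=R.from_quat(s["ee_rot"]).as_matrix(); P=np.array(s["ee_pos"]); print(s["clock"],np.round(P,4),np.round(Rm[2],3),np.round(s["qpos"],3).tolist(),np.abs(s["qvel"]).max(),s["finger_force"])
print("expected cap centre",np.round(P-.035*Rm[:,2],3),"mouth",np.round(P-.035*Rm[:,2]+.028*Rm[:,0],3))
for n in("top","side","wrist"):
    p=capture(n)
    for t in("cap_mouth","cap"):
        for d in landmark_of(p,t)[:4]: print(n,t,round(d["score"],2),np.round(d["location"],3))
    if n=="top":
        print("mid",edgefit(p["frame"],pinpr(p),[484,-237,21],.104,.062,.09,(8,8,6)))
        c=pinpr(p)((P-.035*Rm[:,2]+.028*Rm[:,0])[None])[0]; g=cv2.cvtColor(p["frame"],6); c=c.astype(int); print(c)
        for r in range(c[1]-17,c[1]+18,2): print(g[r,c[0]-17:c[0]+18:2].tolist())
        for t in("core_a","loupe","reel","tin","tape_box"): print(t,[np.round(d["location"],3).tolist() for d in boxes_of(p,t)[:2]])
    if n=="side": print("last",edgefit(p["frame"],pinpr(p),[483,-236,21],.104,.062,.09,(8,8,6)))
E
```

```text
18.4 [0.5155 0.0394 0.3578] [ 1.    -0.    -0.017] [0.486, 0.498, 0.056, 1.702, -1.262, 1.977, 0.704] 0.018740146619428178 39.999539852142334
expected cap centre [0.515 0.004 0.358] mouth [0.515 0.005 0.386]
top cap_mouth 0.78 [0.548 0.1   0.028]
top cap_mouth 0.72 [0.449 0.126 0.024]
top cap_mouth 0.62 [0.513 0.003 0.384]
top cap_mouth 0.26 [ 0.768 -0.196 -0.001]
top cap 0.82 [0.511 0.005 0.354]
top cap 0.82 [0.416 0.141 0.029]
top cap 0.58 [0.591 0.11  0.028]
mid (array([ 487.03, -239.99,   20.26]), np.float64(6.7), array([5.6, 8.8, 8.2, 2.6]))
[251 209]
[83, 81, 82, 79, 79, 80, 80, 81, 54, 47, 47, 45, 45, 46, 40, 38, 40, 41]
[85, 81, 82, 64, 58, 55, 52, 46, 42, 38, 39, 41, 39, 37, 39, 39, 39, 40]
[89, 84, 84, 143, 186, 187, 185, 181, 180, 162, 160, 152, 136, 139, 125, 123, 97, 59]
[94, 84, 84, 172, 215, 215, 216, 215, 214, 211, 212, 213, 210, 208, 208, 208, 161, 52]
[100, 84, 88, 178, 216, 214, 214, 216, 215, 211, 211, 213, 215, 213, 211, 210, 151, 74]
[116, 86, 93, 188, 214, 216, 215, 200, 174, 153, 162, 188, 211, 215, 215, 212, 146, 94]
[133, 86, 94, 194, 214, 212, 196, 139, 128
[... 875 characters left out ...]
 100, 100, 79, 73, 77, 86, 91, 93, 95, 154]
[89, 89, 89, 89, 90, 89, 90, 90, 91, 110, 78, 48, 53, 52, 51, 51, 50, 49]
core_a [[0.43, 0.02, 0.014], [0.491, 0.006, 0.021]]
loupe [[0.68, -0.004, 0.041]]
reel [[0.768, -0.194, 0.015]]
tin [[0.738, 0.242, 0.026]]
tape_box [[0.345, 0.285, 0.023], [0.769, -0.195, 0.018]]
side cap_mouth 0.73 [0.552 0.102 0.03 ]
side cap_mouth 0.66 [0.514 0.003 0.382]
side cap_mouth 0.61 [0.448 0.126 0.029]
side cap 0.7 [0.589 0.111 0.028]
side cap 0.67 [0.413 0.14  0.029]
side cap 0.61 [0.518 0.008 0.353]
last (array([ 480.6, -228. ,   16.9]), np.float64(11.8), array([ 7.6, 12.2, 16.9, 10.6]))
wrist cap_mouth 0.8 [0.518 0.001 0.384]
wrist cap 0.85 [0.517 0.003 0.352]
```

The top view shows the ring of the hole on the cap's upper face, with the mouth at z = 0.384 and the cap still. Handing in.

```bash
python3 -c "
from rig import *
print(close_job())"
```

```text
the job is handed in; nothing more can be done
None
```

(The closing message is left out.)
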